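# Unlock, refill and relock a blank magazine

### The job

Refill the spring magazine: press its red-handled cap down, turn it a quarter turn anticlockwise (seen from above) to unlock it, lift it off and stand it on the cork mat; then take the worn black disc out of the magazine and lay it flat in the yellow scrap tray, and after that stack every bright copper blank flat in the magazine, leaving the green tarnished disc on the bench. Put the cap back with its brass lugs in the two open slots, press it down against the spring, turn it a quarter turn clockwise and let it spring up into its locked detent, without disturbing the other tools on the bench.

Things in the scene. Friction and masses are not known exactly. Their poses are not given: they have to be found in the camera images.
- magazine: Fixed magazine 114 mm high: two blue and aluminium claws at its +x and -x sides (reaching 56 mm from the axis) on a base plate 128 x 110 x 12 mm. Origin: centre of the base's underside, z up. Well between the claws 66 mm in diameter, open at the top. At +y and -y an open slot 43 mm wide, free down to the base and outward, for fingers (closing along its y) and the cap's lugs
- groove (a point): inside the +x claw at 38 mm from the axis, in the middle (z 98.5 mm) of the lug groove, z = 93 to 104 mm; the other claw has the same. Lugs enter it from the slots by turning clockwise seen from above
- detent (a point): roof of the detent notch, in the +x claw on the magazine's x axis, z = 108 mm, 4 mm above the groove's roof; the other claw has the same. About 6 deg past it a full-height post stops the clockwise turn
- follower (a joint): white spring plate in the well, 52 mm across; m, 0 = fully up (top at 70 mm above the bench), grows when pressed, max 0.050. 7.65 N at 0 plus 170 N/m, damped: rises slowly (about 1 s). Blanks alone hardly sink it: they stack up from 70 mm in 12 mm steps (a fourth stands 4 mm above the claws); the cap must be pushed down with 10 to 16 N
- worn: black worn disc 60 mm in diameter, 12 mm thick, about 0.1 kg, origin at the centre of its underside; at the start it lies in the magazine on the follower (underside 70 mm above the bench), under the cap
- blank1: bright copper blank (may be absent): disc 60 mm in diameter, 12 mm thick, about 0.1 kg; origin at the centre of its underside, z is its axis. It is lying flat on the bench at the start
- blank2: bright copper blank (may be absent): disc 60 mm in diameter, 12 mm thick, about 0.1 kg; origin at the centre of its underside, z is its axis. It is lying flat on the bench at the start
- blank3: bright copper blank (may be absent): disc 60 mm in diameter, 12 mm thick, about 0.1 kg; origin at the centre of its underside, z is its axis. It is lying flat on the bench at the start
- blank4: bright copper blank (may be absent): disc 60 mm in diameter, 12 mm thick, about 0.1 kg; origin at the centre of its underside, z is its axis. It is lying flat on the bench at the start
- tarnished: green tarnished disc 60 mm in diameter, 12 mm thick, about 0.1 kg; origin at the centre of its underside, z is its axis. It is lying flat on the bench at the start; to be left on the bench, out of the magazine
- cap: bayonet cap, 76 mm high, 0.2 kg, at the start locked in the magazine. Origin: centre of its underside, z up, x along handle and lugs; works either way round. Grey plug 58 mm across, z 0-20 mm; brass lug bar 86 mm along x, 12 mm wide, z 20-26; grey neck 44 mm across to z 44; red bar handle 64 mm along x, 16 mm wide (grip across it), z 44-76
- cap_lug (a point): end of the cap's brass lug bar, 43 mm along its x, 23 mm up. The lug goes down a slot with the cap's x within 25 deg of the magazine's y; push until the cap's underside is 73 to 78 mm above the bench (best 75, lugs in the groove), turn clockwise until its x is along the magazine's x, let go: it rises into the notch, underside at 82 mm = locked. To unlock: push to 75, turn back
- cap_handle (a point): centre of the cap's red handle, 60 mm above the cap's underside
- cap_mat: fixed flat cork mat 120 x 120 mm, 4 mm thick, where the cap is to stand while off; origin at the centre of its underside
- scrap_tray: fixed shallow yellow tray, 134 x 134 mm, walls 4 mm thick and 14 mm high, floor 4 mm thick; origin at the centre of its underside
- hammer: bystander, not to be moved: a bench hammer 280 mm long with wooden handle, lying along the far side
- tape_roll: bystander, not to be moved: yellow roll of tape, 110 mm across and 24 mm high, lying flat
- flux_jar: bystander, not to be moved: a jar 60 mm across, 75 mm high
- bench_block: bystander, not to be moved: square steel block 90 x 90 x 24 mm
- clamp: bystander, not to be moved: a dark spring clamp 120 mm long with a red end, lying flat
- screwdriver: bystander, not to be moved: a red screwdriver 200 mm long, lying flat
Mind the look-alikes: they are no part of the job. What is shaped like the cap but pink or turquoise is not meant.

How it is judged (in metres and radians):
On the way, in this order (a step that is already met when the one before it is completed fails the run):
1. the cap is unlocked, off the magazine and standing upright on the cork mat (x of cap in the frame of cap_mat between -0.05 and 0.05 m and y of cap in the frame of cap_mat between -0.05 and 0.05 m and z of cap in the frame of cap_mat between -0.002 and 0.012 m and angle between cap's own z axis and vertical below 0.1 rad), for 0.2 s.
2. the worn disc is out of the magazine and lies flat in the scrap tray (x of worn in the frame of scrap_tray between -0.045 and 0.045 m and y of worn in the frame of scrap_tray between -0.045 and 0.045 m and z of worn in the frame of scrap_tray between -0.005 and 0.014 m and (angle between worn's own z axis and vertical below 0.15 rad or angle between worn's own z axis and vertical above 2.99 rad)), for 0.2 s.
3. every copper blank present is stacked flat in the magazine, the tarnished disc is not (horizontal distance between each of blank1, blank2, blank3, blank4 and magazine below 0.01 m and z of blank1 in the frame of magazine between 0.012 and 0.12 m and (angle between blank1's own z axis and vertical below 0.15 rad or angle between blank1's own z axis and vertical above 2.99 rad) and z of blank2 in the frame of magazine between 0.012 and 0.12 m and (angle between blank2's own z axis and vertical below 0.15 rad or angle between blank2's own z axis and vertical above 2.99 rad) and z of blank3 in the frame of magazine between 0.012 and 0.12 m and (angle between blank3's own z axis and vertical below 0.15 rad or angle between blank3's own z axis and vertical above 2.99 rad) and z of blank4 in the frame of magazine between 0.012 and 0.12 m and (angle between blank4's own z axis and vertical below 0.15 rad or angle between blank4's own z axis and vertical above 2.99 rad) and horizontal distance between tarnished and magazine above 0.085 m and height (world z) of tarnished below 0.02 m), for 0.2 s.
4. the cap is pressed in, turned clockwise and has risen into its detent (horizontal distance between cap and magazine below 0.008 m and z of cap in the frame of magazine between 0.0795 and 0.0845 m and angle between the x axis of cap and the x axis of magazine, either way round below 0.21 rad and angle between cap's own z axis and vertical below 0.08 rad), for 0.2 s.
At the end, for the whole second after the job is handed in: Worn disc flat in the tray (45 mm of its centre lines); all copper blanks present flat in the magazine (10 mm of its axis), the tarnished disc on the bench; cap upright, its underside 79.5 to 84.5 mm up (risen into the detent), x within 0.21 rad of the magazine's, 8 mm of its axis; all at rest (all of step 2 and all of step 3 and all of step 4 and linear speed of each of cap, worn below 0.01 m/s and angular speed of cap below 0.1 rad/s); the robot touches nothing.
It fails at once if a bystander tool is moved more than 30 mm (distance of any of hammer, tape_roll, flux_jar, bench_block, clamp, screwdriver from where it was at the start of the episode above 0.03 m).
Of blank1, blank2, blank3, blank4 only 2 to 4 are there at a start; the rules pass over those that are not, and their reading is None.
At some moment in a run one of blank1, blank2, blank3, blank4, cap may be knocked a few centimetres aside while the robot is not near it.
Once in a run the grip may slacken for a moment while it holds something.
It also fails if it takes over 210 s, if anything falls off the work surface, if the arm or the gripper's body presses on something with over 40 N, if the wrist force passes 120 N, or if a joint passes its speed limit or range.

### The arm

A 6-joint arm with a two-finger parallel gripper is mounted at the origin on the work surface. World frame = base frame: x ahead of the robot, y to its left, z up, the work surface at z = 0. Lengths are in mm, angles in degrees, forces in N, time in s.
With the tool pointing down it reaches from about 275 to 725 mm from the base axis. Payload 5.6 kg.
Tool frame: the origin (TCP) lies midway between the tips of the shut fingers; the grasp point (between the pads) lies 19 mm behind it (arm.grip_point_offset is the distance from the TCP to the grasp point, in mm); z points along the fingers, y is the direction in which the jaws open and shut (so a half turn about z gives the same grasp; the last joint's range is limited). The gripper opens to 85 mm and grips with 20 to 120 N. Pads are 22 mm wide; open, the fingers measure 114 mm over their backs; the gripper's body (76 mm by 85 mm) begins 54 mm behind the grasp point. The pads swing forward as they close: fully open they stand 13 mm farther back than shut.
Start: joints at [93.656, 14.616, 6.199, 0, -81.583, -16.306], TCP at [120.428, 536.647, 231.283] pointing down, gripper open.
Joint ranges: [-168.99, 168.99], [-69.2, 112.95], [-62.41, 85.93], [-164.36, 98.24], [-168.68, -3.75], [-174.98, 174.98]. Speed limits (degrees/s): [147.25, 147.25, 180, 180, 180, 180].

### API

Orientations are given as [roll, pitch, yaw] about the fixed x, y, z axes, in that order (R = Rz(yaw) Ry(pitch) Rx(roll)).
In Python, from station import arm gives the robot as it stands.
- The arm moves only by the tool arm_command, never from a script. Its argument "series" is a list that holds one entry, the list of rows, each a list of 5 numbers: the closure, from 0 (fully open) to 1 (shut), then the shift along the tool's x, y, z in m, then the turn about the tool's z in degrees. In form: [[[claw, dx, dy, dz, yaw], ...]]. A call has 1 to 10 rows; each row is the pose to reach, as a shift and turn from the pose commanded when the call began, along the tool's axes at that moment; what a row does not reach only later rows make up. A row lasts 1/10 s, in which the tool goes at most 50 mm and 8.59 degrees, less where a joint would pass 70% of its speed; a pose out of reach is approached as far as the arm can. A call with a gripper value outside its range is refused whole. The fingers move at their own pace and stop on an object; the grip force is fixed at half the most. Time passes only in rows, so rows that repeat a pose let the fingers close. It gives the time, the measured TCP pose, the force and the opening at its end, in the units of the state.
- arm.read_state(): the state, without advancing time (a new reading comes with each control period).
- arm.read_camera(name): name is "scene" or "top" or "wrist"; returns the picture (400x640x3 uint8, blue, green, red); there is no depth.
- arm.camera_model(name): a dict with "fov_y" (degrees; the focal length in pixels is half the picture's height over the tangent of half this angle, whatever the lens; pixels are square), "cx", "cy" (the principal point, pixels), "R" (3x3) and "t" (3): a world point X has camera coordinates R X + t; the wrist camera has in their place "T_tool_cam" (4x4, takes a point from camera to tool coordinates, whose origin is the TCP and whose axes are the flange's). Camera axes: x right, y down, z forward; pixel columns grow to the right and rows downward; lengths in mm; the calibration is good to about 2 mm. A picture is of the moment at which its call begins: read the wrist's pose just before it. camera_model takes no time and is no camera call.
- arm.finish_job(): hands the job in, once; it reports no verdict.
The state is a dict: "time": time; "qpos": joint angles; "dq": joint speeds; "tau": joint torques, N m; "ee_pos": TCP position; "orientation": TCP orientation; "ft_force": force on the tool from outside, world axes, zero at the start; "ft_torque": the same for the moment, N m; "grip_width": finger opening in mm.
Only numpy, scipy, OpenCV 4.12 (cv2) and the standard library are available. Lean on these libraries where they do the work, as an engineer would, in place of code of your own. Each camera call takes 0.05 s, during which the arm holds its last target.

## Working session

There is one attempt and no reset: what is moved stays moved. The work goes in short steps, Python scripts to look and compute and a tool call to move; the robot and the scene stay as the last step left them, time stands still between calls to the robot, and variables do not carry over. Pictures are saved under pics/ and viewed, and the job is handed in when it is done.

Besides the shell and the picture viewer there is one more tool, called after "Emit:" by a JSON object that holds its "api" and its "payload", one argument or row to a line. arm_command: Moves the arm, as the interface text tells. Its arguments: {"type":"object","properties":{"series":{"type":"array"}},"required":["series"]}

```bash
ls; mkdir -p pics; python3 - <<'E'
from station import arm
import cv2
print(arm.read_state())
for n in ("scene","top","wrist"):
    cv2.imwrite(f"pics/{n}0.png",arm.read_camera(n)); print(n,arm.camera_model(n))
E
```

```text
pics
{'time': 0.0, 'qpos': array([ 9.36565079e+01,  1.46538483e+01,  6.13051952e+00, -2.80777347e-02,
       -8.15824367e+01, -1.63104115e+01]), 'dq': array([-0.01612459, -0.06863433,  0.04531452, -0.10224822,  0.03234585,
        0.02690077]), 'tau': array([-1.94921104e-04, -3.86627376e+01,  2.37935758e+01,  5.36525846e+00,
       -6.23098502e-03, -6.85307853e-06]), 'ee_pos': array([120.27440602, 536.18177223, 230.38501314]), 'orientation': array([ 1.79890692e+02, -3.05344448e-03, -1.26580365e+01]), 'ft_force': array([ 0.31094444,  0.16234114, -0.20300605]), 'ft_torque': array([0.00903353, 0.04558354, 0.02746011]), 'grip_width': 85.4350774008688}
scene {'fov_y': 57.18169418396156, 'cx': 327.78998875289403, 'cy': 204.27683788551607, 'R': array([[-0.67104667,  0.7412442 , -0.01591848],
       [ 0.55435096,  0.48736401, -0.67466387],
       [-0.49233259, -0.46155536, -0.73795343]]), 't': array([ 373.03114568, -197.50670375, 1501.79432478])}
top {'fov_y': 56.32417874757032, 'cx': 326.4929155444113, 'cy': 200.85539921827856, 'R': array([[ 0.01458031, -0.99973702, -0.01770025],
       [-0.99789698, -0.01343075, -0.06341318],
       [ 0.06315878,  0.01858761, -0.99783038]]), 't': array([-19.88756847, 531.83146128, 970.85055553])}
wrist {'fov_y': 61.29393497816211, 'cx': 310.7814128341586, 'cy': 197.57781582973493, 'T_tool_cam': array([[-1.14201396e-03, -9.59822672e-01, -2.80604943e-01,
         7.15560755e+01],
       [ 9.99999252e-01, -9.73421175e-04, -7.40191482e-04,
        -7.70153786e-01],
       [ 4.37305772e-04, -2.80605579e-01,  9.59823066e-01,
        -1.42588417e+02],
       [ 0.00000000e+00,  0.00000000e+00,  0.00000000e+00,
         1.00000000e+00]])}
```

View pics/top0.png

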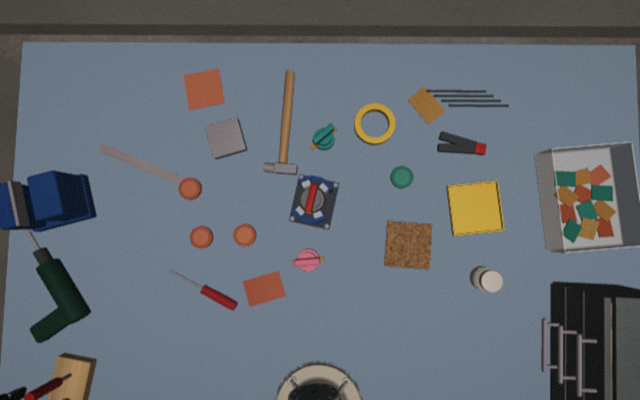

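View pics/scene0.png

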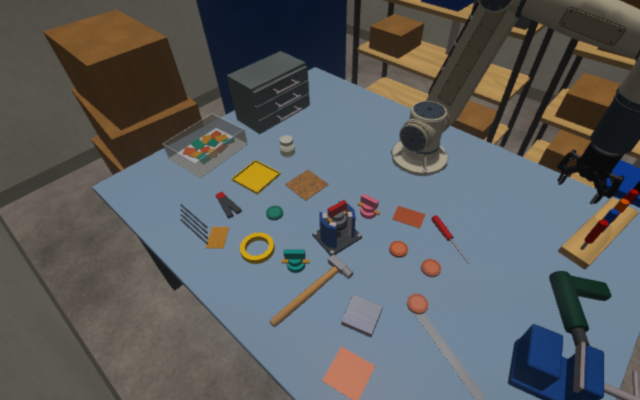

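View pics/wrist0.png

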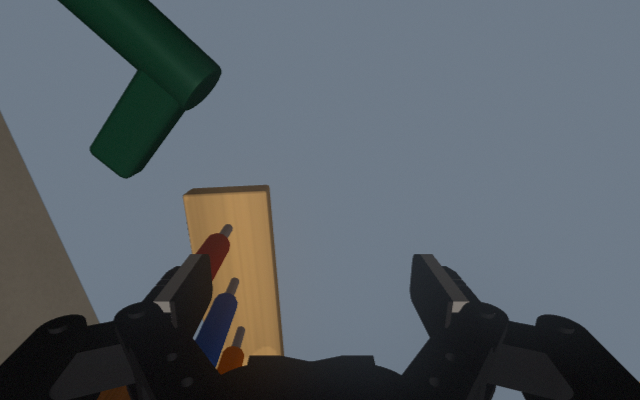

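Top view shows the magazine with the red-handled cap at about (314,200). There are three copper blanks at (190,188), (201,237) and (245,235), and the tarnished disc is at (401,177). The mat is at (408,245), the tray at (475,207), and the look-alike caps at (307,260) and (323,137).

```bash
cat > h.py <<'E'
from station import arm
import cv2, numpy as np
from scipy.spatial.transform import Rotation as Rot
def cam(n, st=None):
    m=arm.camera_model(n); f=200/np.tan(np.radians(m["fov_y"]/2))
    K=np.array([[f,0,m["cx"]],[0,f,m["cy"]],[0,0,1.]])
    if n=="wrist":
        T=np.eye(4); T[:3,:3]=Rot.from_euler("xyz",st["orientation"],degrees=True).as_matrix(); T[:3,3]=st["ee_pos"]
        M=np.linalg.inv(T@np.array(m["T_tool_cam"]))
        return K,M[:3,:3],M[:3,3]
    return K,np.array(m["R"]),np.array(m["t"])
def cast(c,px,z):
    K,R,t=c; px=np.atleast_2d(px).astype(float)
    d=(R.T@np.linalg.inv(K)@np.c_[px,np.ones(len(px))].T).T
    o=-R.T@t; return o+d*((z-o[2])/d[:,2])[:,None]
def proj(c,X):
    K,R,t=c; p=(K@(R@np.atleast_2d(X).T+t[:,None])).T; return p[:,:2]/p[:,2:]
def blobs(img,lo,hi,amin=40):
    hsv=cv2.cvtColor(img,cv2.COLOR_BGR2HSV)
    if lo[0]>hi[0]: m=cv2.inRange(hsv,(lo[0],lo[1],lo[2]),(179,hi[1],hi[2]))|cv2.inRange(hsv,(0,lo[1],lo[2]),tuple(hi))
    else: m=cv2.inRange(hsv,tuple(lo),tuple(hi))
    cs,_=cv2.findContours(m,cv2.RETR_EXTERNAL,cv2.CHAIN_APPROX_NONE)
    return sorted([c[:,0,:] for c in cs if cv2.contourArea(c)>amin],key=lambda c:-cv2.contourArea(c.reshape(-1,1,2)))
def shot(n,name=None):
    st=arm.read_state(); im=arm.read_camera(n)
    if name: cv2.imwrite("pics/%s.png"%name,im)
    return im,cam(n,st),st
E
python3 - <<'E'
from h import *
im=cv2.imread("pics/top0.png"); c=cam("top")
hsv=cv2.cvtColor(im,cv2.COLOR_BGR2HSV)
for n,p in dict(b=(190,188),t=(401,177),tray=(475,207),mat=(408,245),handle=(311,197),claw=(332,190),turq=(323,137)).items(): print(n,hsv[p[1],p[0]])
def circ(lo,hi,z,tag,amin=150):
    for b in blobs(im,lo,hi,amin):
        w=cast(c,b,z)[:,:2]; (x,y),r=cv2.minEnclosingCircle(w.astype(np.float32)); rr=cv2.minAreaRect(w.astype(np.float32))
        print(tag,b.mean(0).round(),w.mean(0).round(1),"r",round(r,1),"rect",np.round(rr[0],1),np.round(rr[1],1),round(rr[2],1))
circ((0,120,90),(14,255,255),6,"red")
circ((65,80,40),(90,255,255),6,"green")
circ((22,120,100),(32,255,255),10,"yellow")
circ((8,60,40),(20,200,170),4,"cork")
circ((165,60,60),(179,255,255),6,"pink")
crop=cv2.resize(im[150:250,260:370],None,fx=7,fy=6,interpolation=cv2.INTER_CUBIC); cv2.imwrite("pics/crop0.png",crop)
E
```

```text
b [  9 150 162]
t [ 82 126 117]
tray [ 23 168 194]
mat [ 14 138 131]
handle [  0 190 154]
claw [108 110  51]
turq [ 86 159  64]
red [408. 246.] [ 417.5 -229. ] r 78.9 rect [ 419.5 -228.7] [114.6 114.1] 86.4
red [204.  89.] [835.6 329.3] r 66.0 rect [836.  329.4] [96.1 96.4] 11.1
red [264. 288.] [299.1 150.2] r 57.0 rect [299.  150.6] [66.4 97.1] 17.4
red [201. 237.] [431.9 322.3] r 29.2 rect [431.5 323. ] [53.2 56.7] 0.9
red [189. 188.] [562.3 357.6] r 29.6 rect [562.5 357.6] [56.3 54.9] 46.4
red [244. 235.] [439.2 205.9] r 29.1 rect [438.6 205.2] [53.1 56.4] 0.9
red [597. 175.] [ 609.9 -728.9] r 28.5 rect [ 611.1 -730.6] [40.7 52.5] 25.1
red [604. 227.] [ 474.9 -742.1] r 28.8 rect [ 475.4 -741.2] [51.4 37.1] 10.7
red [582. 193.] [ 562.2 -687.4] r 25.4 rect [ 561.1 -687.9] [45.9 40.9] 63.4
red [218. 297.] [273.9 271.6] r 49.4 rect [273.7 270.6] [98.8 19.3] 63.1
red [567. 213.] [ 509.4 -648.1] r 28.2 rect [ 511.3 -648.2] [50.2 35.1] 7.2
green [ 57. 290.] [285.2 703.1] r 86.7 rect [281.5 701.4] [173.3  37.1] 34.8
green [402. 177.] [ 600.5 -211.9] r 29.5 rect [ 600.7 -211.8] [56.6 56. ]
[... 766 characters left out ...]
 24.  253.5] 86.3
cork [426. 105.] [ 796.9 -278.1] r 51.1 rect [ 797.2 -278.1] [89.5 60.9] 40.2
cork [599. 224.] [ 481.2 -730.9] r 58.9 rect [ 490.5 -729.8] [ 86.6 106.9] 75.7
cork [571. 204.] [ 533.  -659.3] r 51.9 rect [ 543.1 -655.3] [84.  99.1] 55.2
cork [590. 176.] [ 607.4 -711.3] r 47.2 rect [ 608.2 -713.6] [47.9 91.4] 11.1
cork [265. 286.] [304.3 147.9] r 51.4 rect [298.4 150.2] [63.5 93. ] 17.4
cork [245. 234.] [440.4 204.1] r 26.0 rect [439.4 206.3] [46.3 48.8] 54.3
cork [189. 188.] [563.5 359.6] r 25.9 rect [562.9 359.4] [46.4 44.5] 69.2
cork [202. 237.] [432.1 320.2] r 26.5 rect [431.4 319.7] [48.1 48.4] 2.1
pink [307. 260.] [375.4  37.5] r 34.5 rect [374.4  35.4] [58.  62.2] 57.1
```

View pics/crop0.png

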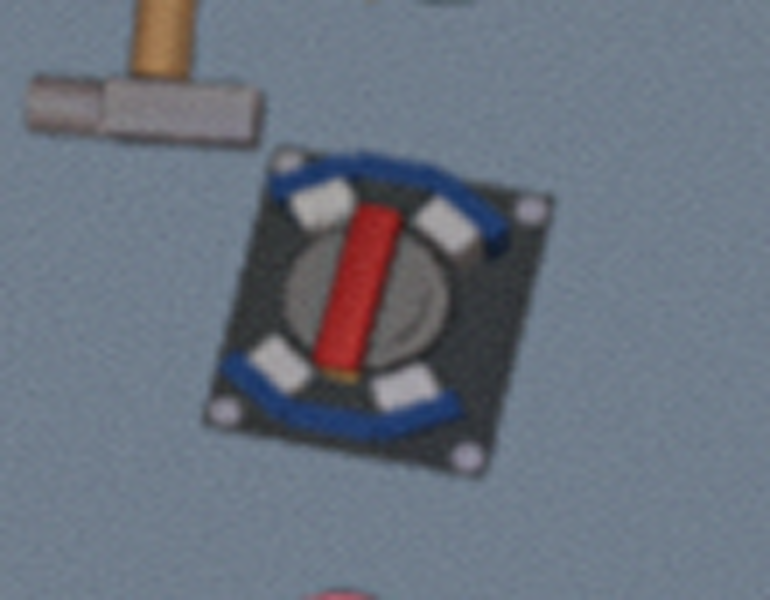

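The crop shows the handle lined up with the magazine x axis, with the bolts at the base corners. I'll measure the magazine from the bolts and the handle.

```bash
python3 - <<'E'
from h import *
im=cv2.imread("pics/top0.png"); c=cam("top")
b=np.array([(288,158),(532,210),(468,457),(225,410)])/[7,6]+[260,150]-0.4
w=cast(c,b,14); print(w.round(1), w.mean(0).round(1))
d=w[0]-w[3]+w[1]-w[2]; print("ang",np.degrees(np.arctan2(d[1],d[0])))
sub=im[180:225,295:330]
for q in blobs(im,(174,120,90),(6,255,255),60)+blobs(im,(0,150,90),(6,255,255),60):
    m=q.mean(0)
    if 295<m[0]<330 and 170<m[1]<230:
        ww=cast(c,q,158)[:,:2]; print(cv2.minAreaRect(ww.astype(np.float32)))
s=arm.read_state(); print(s["time"])
E
```

```text
[[597.9  57.2  14. ]
 [575.8 -35.9  14. ]
 [466.3 -13.2  14. ]
 [485.7  79.   14. ]] [531.4  21.7  14. ]
ang -11.336986170892425
((530.5667114257812, 21.258113861083984), (15.460025787353516, 62.8130989074707), 77.79048156738281)
((530.2522583007812, 21.027191162109375), (14.337596893310547, 62.25675582885742), 76.9909439086914)
0.15
```

```bash
cat > g.py <<'E'
import sys
from h import *
# usage: python3 g.py x y z yaw : shift in tool axes (m) and turn (deg) from here
def go(x,y,z,yaw,s=None):
    s=s or arm.read_state(); R=Rot.from_euler("xyz",s["orientation"],degrees=True).as_matrix()
    d=R.T@(np.array([x,y,z])-s["ee_pos"])/1000
    t=-(yaw-s["orientation"][2]); t=(t+180)%360-180
    return np.r_[d.round(4),round(t,2)]
if __name__=="__main__":
    s=arm.read_state(); print("t",round(s["time"],2),s["ee_pos"].round(1),s["orientation"].round(2),"q6",s["qpos"][5].round(1),"F",s["ft_force"].round(1),"T",s["ft_torque"].round(2),"w",round(s["grip_width"],1)); 
    if len(sys.argv)>4: print(go(*map(float,sys.argv[1:5])))
E
python3 g.py 531 21.5 260 -103; python3 g.py 325 280 260 -102
```

```text
t 0.15 [120.3 536.3 230.6] [179.92  -0.   -12.65] q6 -16.3 F [-0.  -1.   0.6] T [ 0.02  0.02 -0.01] w 85.3
[ 5.135e-01  4.124e-01 -2.870e-02  9.035e+01]
t 0.15 [120.3 536.3 230.6] [179.92  -0.   -12.65] q6 -16.3 F [-0.  -1.   0.6] T [ 0.02  0.02 -0.01] w 85.3
[ 2.558e-01  2.053e-01 -2.910e-02  8.935e+01]
```

Emit:
{"api": "arm_command", "payload": {
  "series": [
    [[0,0.05,0.04,-0.005,8],[0,0.1,0.08,-0.01,16],[0,0.15,0.12,-0.015,24],[0,0.2,0.16,-0.02,32],[0,0.25,0.2,-0.025,40],[0,0.3,0.24,-0.03,48],[0,0.35,0.28,-0.03,56],[0,0.4,0.32,-0.03,64],[0,0.45,0.36,-0.03,72],[0,0.5,0.4,-0.03,80]]
  ]
}}

```text
time: 1.15
ee_pos: [433.1, 145.3, 259.8]
orientation: [-180.0, 0.0, -93.0]
ft_force: [1.6, 1.3, 0.4]
grip_width: 85.3
```

```bash
python3 g.py 531 21.5 260 168
```

```text
t 1.15 [433.1 145.3 259.8] [-1.7999e+02  2.0000e-02 -9.2960e+01] q6 -41.3 F [1.6 1.3 0.4] T [ 0.1  -0.12  0.01] w 85.3
[ 1.185e-01 -1.042e-01 -2.000e-04  9.904e+01]
```

Emit:
{"api": "arm_command", "payload": {
  "series": [
    [[0,0.02,-0.02,0,8],[0,0.04,-0.04,0,16],[0,0.06,-0.06,0,24],[0,0.08,-0.08,0,32],[0,0.1,-0.1,0,40],[0,0.118,-0.104,0,48],[0,0.118,-0.104,0,56],[0,0.118,-0.104,0,64],[0,0.118,-0.104,0,72],[0,0.118,-0.104,0,80]]
  ]
}}

```text
time: 2.15
ee_pos: [530.6, 24.4, 259.2]
orientation: [180.0, -0.0, -173.0]
ft_force: [-0.4, 0.0, -0.4]
grip_width: 85.3
```

```bash
python3 g.py 531 21.5 260 168
```

```text
t 2.15 [530.6  24.4 259.2] [ 1.8000e+02 -5.0000e-02 -1.7299e+02] q6 -102.5 F [-0.4  0.  -0.4] T [ 0.05 -0.01 -0.03] w 85.3
[-0.000e+00 -2.900e-03 -8.000e-04  1.901e+01]
```

Emit:
{"api": "arm_command", "payload": {
  "series": [
    [[0,0,-0.003,0,8],[0,0,-0.003,0,16],[0,0,-0.003,0,19],[0,0,-0.003,0,19],[0,0,-0.003,0,19]]
  ]
}}

```text
time: 2.65
ee_pos: [531.1, 21.5, 259.4]
orientation: [-180.0, -0.0, 168.4]
ft_force: [-0.4, -0.7, -0.7]
grip_width: 85.4
```

```bash
python3 g.py 531 21.5 260 168; python3 - <<'E'
from h import *
im,c,s=shot("wrist","w1")
E
```

```text
t 2.65 [531.1  21.5 259.4] [-1.7999e+02 -3.0000e-02  1.6845e+02] q6 -120.8 F [-0.4 -0.7 -0.7] T [-0.06  0.05  0.06] w 85.4
[ 1.0e-04 -0.0e+00 -6.0e-04  4.5e-01]
```

View pics/w1.png

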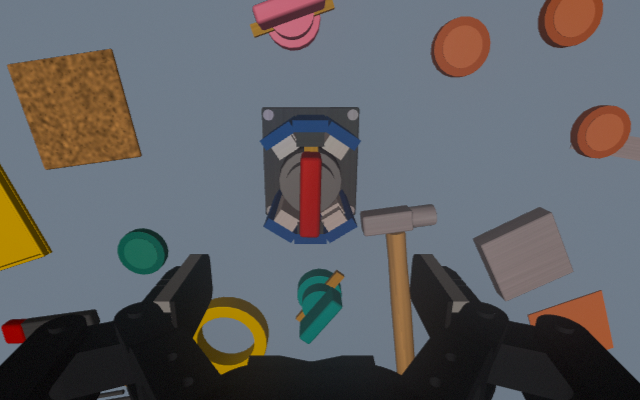

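Wrist view: the magazine is centred at about (311,175), with its red handle at (311,195). The blanks are at the upper right, and the hammer head at (400,220) is clear of the slots.

```bash
python3 - <<'E'
from h import *
im,c,s=shot("wrist","w2")
for q in blobs(im,(174,150,60),(5,255,255),300):
    if abs(q.mean(0)[0]-311)<30 and 130<q.mean(0)[1]<260:
        # top face: brighter; use whole then cast at z158
        w=cast(c,q,158)[:,:2]; r=cv2.minAreaRect(w.astype(np.float32)); print("handle",q.min(0),q.max(0),r)
for q in blobs(im,(5,110,80),(14,255,255),500):
    if q.min()<=0 or q[:,0].max()>=639: edge=True
    else: edge=False
    e=cv2.fitEllipse(q.reshape(-1,1,2)); w=cast(c,q,8)[:,:2]; print(q.mean(0).round(),edge,cv2.minEnclosingCircle(w.astype(np.float32)))
hsv=cv2.cvtColor(im,cv2.COLOR_BGR2HSV)
print(cast(c,[(268,115),(353,115)],12+3).round(1))
# base plate corners: dark low part
print(cast(c,[(262,108),(358,108)],12).round(1))
E
```

```text
handle [300 153] [320 236] ((530.2470092773438, 21.851150512695312), (15.03225326538086, 64.99925994873047), 77.85206604003906)
[461.  46.] False ((441.8134765625, 204.99632263183594), 30.925106048583984)
[571.  18.] True ((433.1893005371094, 321.1399841308594), 32.2567138671875)
[600. 129.] False ((563.6731567382812, 356.4457702636719), 33.22191619873047)
[575. 316.] False ((834.9386596679688, 325.720458984375), 68.6945571899414)
[[469.2 -13.6  15. ]
 [488.3  79.2  15. ]]
[[460.5 -18.8  12. ]
 [482.1  86.3  12. ]]
```

Emit:
{"api": "arm_command", "payload": {
  "series": [
    [[0,0.001,0,0.03,0.4],[0,0.001,0,0.06,0.4],[0,0.001,0,0.09,0.4],[0,0.001,0,0.11,0.4],[0,0.001,0,0.125,0.4],[0,0.001,0,0.132,0.4],[0,0.001,0,0.132,0.4]]
  ]
}}

```text
time: 3.45
ee_pos: [529.7, 21.6, 126.9]
orientation: [-180.0, -0.1, 168.0]
ft_force: [1.0, 0.3, 1.2]
grip_width: 85.4
```

Emit:
{"api": "arm_command", "payload": {
  "series": [
    [[0.5,0,0,0,0],[1,0,0,0,0],[1,0,0,0,0],[1,0,0,0,0],[1,0,0,0,0],[1,0,0,0,0],[1,0,0,0,0],[1,0,0,0,0]]
  ]
}}

```text
time: 4.25
ee_pos: [530.3, 21.6, 128.1]
orientation: [-180.0, 0.0, 168.0]
ft_force: [-1.4, -1.1, 3.6]
grip_width: 15.0
```

```bash
python3 g.py 530.5 21.6 120 168; python3 - <<'E'
from h import *
im,c,s=shot("wrist","w3")
E
```

```text
t 4.25 [530.3  21.6 128.1] [-1.7999e+02  3.0000e-02  1.6796e+02] q6 -121.3 F [-1.4 -1.1  3.6] T [-0.21  0.47  0.02] w 15.0
[-0.0001  0.0001  0.0081 -0.04  ]
```

View pics/w3.png

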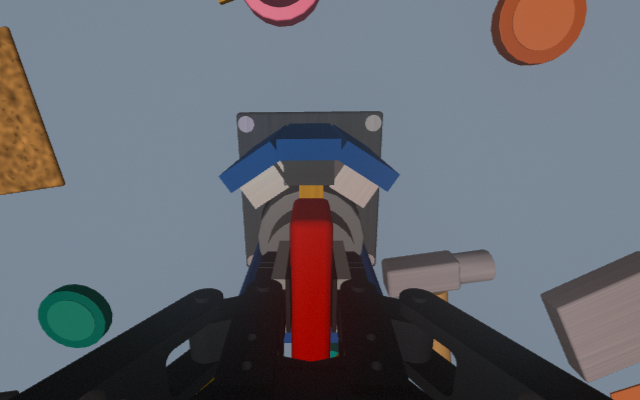

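The handle is gripped at 15 mm opening. Next I press down.

Emit:
{"api": "arm_command", "payload": {
  "series": [
    [[1,0,0,0.003,0],[1,0,0,0.006,0],[1,0,0,0.008,0],[1,0,0,0.008,0],[1,0,0,0.008,0],[1,0,0,0.008,0]]
  ]
}}

```text
time: 4.9
ee_pos: [530.3, 21.6, 120.0]
orientation: [-180.0, 0.0, 168.0]
ft_force: [-2.1, -0.3, 5.6]
grip_width: 15.1
```

```bash
python3 g.py 530.5 21.6 121 168
```

```text
t 4.9 [530.3  21.6 120. ] [-1.7999e+02  3.0000e-02  1.6795e+02] q6 -121.3 F [-2.1 -0.3  5.6] T [-0.2   0.55  0.06] w 15.1
[-0.0002  0.0001 -0.001  -0.05  ]
```

Emit:
{"api": "arm_command", "payload": {
  "series": [
    [[1,0,0,-0.001,0],[1,0,0,-0.001,-5],[1,0,0,-0.001,-10],[1,0,0,-0.001,-15],[1,0,0,-0.001,-20]]
  ]
}}

```text
time: 5.4
ee_pos: [530.9, 21.9, 121.2]
orientation: [180.0, 0.1, -171.8]
ft_force: [-0.2, -0.8, 5.0]
grip_width: 15.2
```

```bash
python3 g.py 530.5 21.6 121 168
```

```text
t 5.4 [530.9  21.9 121.2] [ 1.7999e+02  1.0000e-01 -1.7185e+02] q6 -101.1 F [-0.2 -0.8  5. ] T [ 0.01  0.06 -0.04] w 15.2
[ 4.000e-04 -2.000e-04  2.000e-04  2.015e+01]
```

Turning freely. Now the rest of the quarter turn.

Emit:
{"api": "arm_command", "payload": {
  "series": [
    [[1,0,0,0,-8],[1,0,0,0,-16],[1,0,0,0,-24],[1,0,0,0,-32],[1,0,0,0,-40],[1,0,0,0,-48],[1,0,0,0,-56],[1,0,0,0,-64],[1,0,0,0,-70],[1,0,0,0,-70]]
  ]
}}

```text
time: 6.4
ee_pos: [530.9, 22.0, 121.2]
orientation: [-179.9, 0.0, -101.9]
ft_force: [0.0, 0.9, 5.5]
grip_width: 14.9
```

```bash
python3 g.py 530.5 21.6 121 78; python3 - <<'E'
from h import *
im,c,s=shot("wrist","w4")
E
```

```text
t 6.4 [530.9  22.  121.2] [-1.7991e+02  5.0000e-02 -1.0188e+02] q6 -31.2 F [0.  0.9 5.5] T [0.1  0.17 0.08] w 14.9
[ 5.0000e-04  3.0000e-04  2.0000e-04 -1.7988e+02]
```

View pics/w4.png

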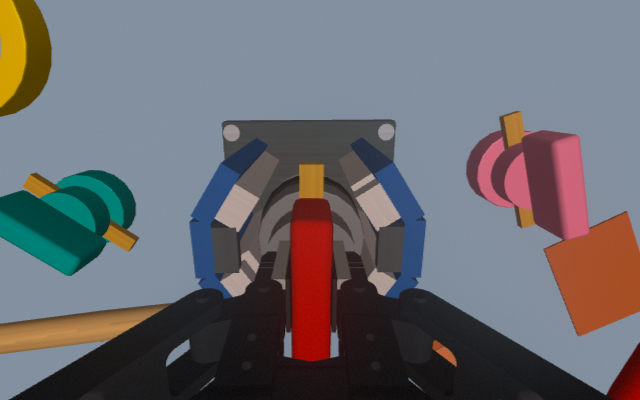

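The lug now lies in the open slot, seen at (311,180). Lifting straight up.

Emit:
{"api": "arm_command", "payload": {
  "series": [
    [[1,0,0,-0.01,0],[1,0,0,-0.025,0],[1,0,0,-0.045,0],[1,0,0,-0.07,0],[1,0,0,-0.09,0],[1,0,0,-0.11,0],[1,0,0,-0.11,0]]
  ]
}}

```text
time: 7.15
ee_pos: [531.1, 21.9, 233.0]
orientation: [-179.8, 0.1, -102.1]
ft_force: [1.3, 0.8, -1.6]
grip_width: 14.9
```

```bash
python3 g.py 419.6 -229 231 -102; python3 - <<'E'
from h import *
im,c,s=shot("scene","s5")
E
```

```text
t 7.15 [531.1  21.9 233. ] [-1.7980e+02  1.1000e-01 -1.0208e+02] q6 -31.3 F [ 1.3  0.8 -1.6] T [-0.02 -0.06 -0.02] w 14.9
[ 0.2687  0.0566  0.0013 -0.08  ]
```

View pics/s5.png

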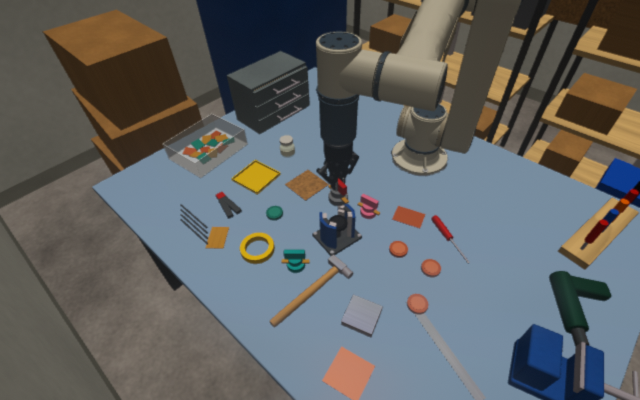

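The scene view shows the cap lifted clear, with the black disc left in the magazine. Moving to the mat.

Emit:
{"api": "arm_command", "payload": {
  "series": [
    [[1,0.04,0.008,0,0],[1,0.08,0.016,0,0],[1,0.12,0.025,0,0],[1,0.16,0.034,0,0],[1,0.2,0.042,0,0],[1,0.24,0.05,0,0],[1,0.269,0.057,0.02,0],[1,0.269,0.057,0.06,0],[1,0.269,0.057,0.1,0],[1,0.269,0.057,0.1,0]]
  ]
}}

```text
time: 8.2
ee_pos: [412.7, -227.7, 124.0]
orientation: [179.1, 0.1, -102.2]
ft_force: [-0.6, 0.5, -2.0]
grip_width: 15.3
```

```bash
python3 g.py 419.6 -229 51 -102; python3 - <<'E'
from h import *
im,c,s=shot("wrist","w6")
E
```

```text
t 8.2 [ 412.7 -227.7  124. ] [ 1.7915e+02  1.5000e-01 -1.0220e+02] q6 -2.2 F [-0.6  0.5 -2. ] T [0.04 0.23 0.02] w 15.3
[ 0.     -0.0081  0.0728 -0.2   ]
```

View pics/w6.png

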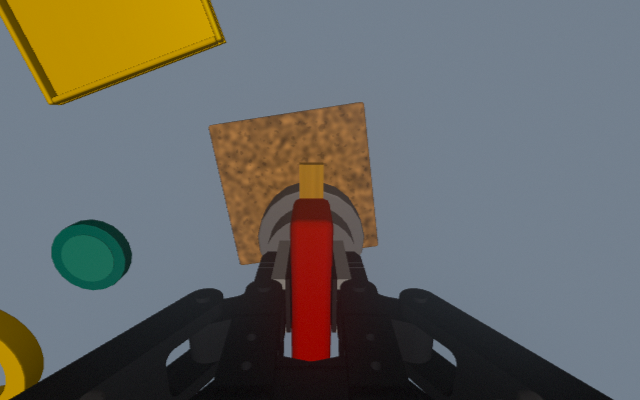

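The cap is over the mat, between the fingers. I'll let it settle, then lower it.

Emit:
{"api": "arm_command", "payload": {
  "series": [
    [[1,0,0,0.02,0],[1,0,0,0.04,0],[1,0,0,0.055,0],[1,0,0,0.055,0],[1,0,0,0.055,0]]
  ]
}}

```text
time: 8.75
ee_pos: [419.6, -229.8, 77.5]
orientation: [-179.9, -0.0, -102.0]
ft_force: [1.0, 0.1, -1.4]
grip_width: 14.9
```

```bash
python3 g.py 419.6 -229 51 -102
```

```text
t 8.75 [ 419.6 -229.8   77.5] [-1.7986e+02 -4.0000e-02 -1.0200e+02] q6 -2.2 F [ 1.   0.1 -1.4] T [-0.01 -0.02 -0.01] w 14.9
[-0.0008  0.0002  0.0265 -0.    ]
```

Emit:
{"api": "arm_command", "payload": {
  "series": [
    [[1,0,0,0.012,0],[1,0,0,0.02,0],[1,0,0,0.025,0],[1,0,0,0.027,0],[1,0,0,0.027,0],[1,0,0,0.027,0]]
  ]
}}

```text
time: 9.35
ee_pos: [418.8, -229.7, 50.2]
orientation: [-179.9, -0.0, -102.0]
ft_force: [-2.4, 1.6, 6.7]
grip_width: 15.0
```

```bash
python3 g.py 419.6 -229 51 -102
```

```text
t 9.35 [ 418.8 -229.7   50.2] [-1.7993e+02 -3.0000e-02 -1.0201e+02] q6 -2.2 F [-2.4  1.6  6.7] T [ 0.93  1.05 -0.06] w 15.0
[-0.0008 -0.0006 -0.0008 -0.01  ]
```

Contact felt at TCP z = 50.2, so release and lift.

Emit:
{"api": "arm_command", "payload": {
  "series": [
    [[0.5,0,0,0,0],[0,0,0,0,0],[0,0,0,0,0],[0,0,0,0,0],[0,0,0,0,0],[0,0,0,-0.04,0],[0,0,0,-0.08,0],[0,0,0,-0.12,0],[0,0,0,-0.16,0],[0,0,0,-0.19,0]]
  ]
}}

```text
time: 10.35
ee_pos: [418.6, -229.8, 241.5]
orientation: [-179.8, -0.0, -102.0]
ft_force: [1.3, 0.5, -0.6]
grip_width: 85.5
```

```bash
python3 g.py 530.5 21.6 240 168; python3 - <<'E'
from h import *
im,c,s=shot("wrist","w7")
for q in blobs(im,(174,150,60),(5,255,255),300): 
    w=cast(c,q,80)[:,:2]; print(q.mean(0),cv2.minAreaRect(w.astype(np.float32)))
E
```

```text
t 10.35 [ 418.6 -229.8  241.5] [-1.7983e+02 -3.0000e-02 -1.0205e+02] q6 -2.2 F [ 1.3  0.5 -0.6] T [-0.04 -0.02  0.02] w 85.5
[-2.692e-01 -5.690e-02  1.600e-03  8.995e+01]
[311.19254658 178.70807453] ((419.6540222167969, -228.8682098388672), (65.45972442626953, 15.07125473022461), 78.28092956542969)
[20.17460317 36.06349206] ((629.1805419921875, -397.49578857421875), (23.42481803894043, 30.1745548248291), 77.85826110839844)
```

View pics/w7.png

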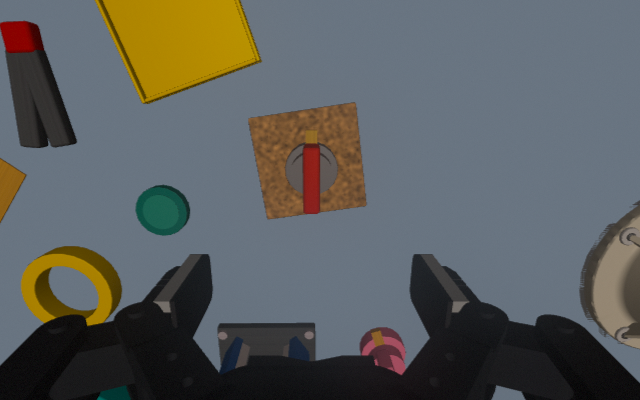

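The cap stands upright on the mat at pixel (311,175), which is (419.6,-229). Now to the magazine for the worn disc.

Emit:
{"api": "arm_command", "payload": {
  "series": [
    [[0,-0.04,-0.008,0,8],[0,-0.08,-0.016,0,16],[0,-0.12,-0.025,0,24],[0,-0.16,-0.034,0,32],[0,-0.2,-0.042,0,40],[0,-0.24,-0.05,0,48],[0,-0.269,-0.057,0,56],[0,-0.269,-0.057,0,64],[0,-0.269,-0.057,0,72],[0,-0.269,-0.057,0,80]]
  ]
}}

```text
time: 11.4
ee_pos: [530.2, 22.1, 238.0]
orientation: [-180.0, -0.0, 177.7]
ft_force: [-0.7, -0.4, 0.3]
grip_width: 85.2
```

Emit:
{"api": "arm_command", "payload": {
  "series": [
    [[0,0,0,0,8],[0,0,0,0,10],[0,0,0,0,10],[0,0,0,0,10]]
  ]
}}

```text
time: 11.8
ee_pos: [530.1, 21.7, 238.4]
orientation: [-180.0, -0.0, 168.0]
ft_force: [0.3, 0.0, 0.4]
grip_width: 85.6
```

```bash
python3 g.py 530.5 21.6 240 168; python3 - <<'E'
from h import *
im,c,s=shot("wrist","w8")
E
```

```text
t 11.8 [530.1  21.7 238.4] [-1.7999e+02 -2.0000e-02  1.6802e+02] q6 -121.2 F [0.3 0.  0.4] T [ 0.03 -0.01  0.05] w 85.6
[-0.0004  0.     -0.0016  0.02  ]
```

View pics/w8.png

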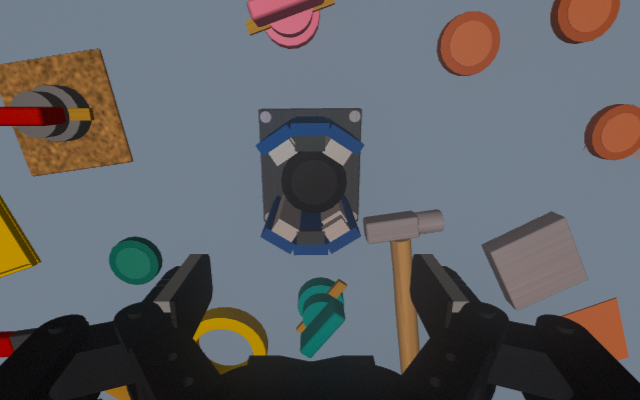

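```bash
python3 - <<'E'
from h import *
im=cv2.imread("pics/w8.png"); s=arm.read_state(); c=cam("wrist",s)
g=cv2.cvtColor(im,cv2.COLOR_BGR2HSV)[:,:,2]
crop=cv2.resize(im[100:270,240:380],None,fx=4,fy=3.5); cv2.imwrite("pics/c8.png",crop)
m=cv2.inRange(g,0,45); m[:, :275]=0;m[:,352:]=0;m[:145]=0;m[220:]=0
q=max(cv2.findContours(m,cv2.RETR_EXTERNAL,cv2.CHAIN_APPROX_NONE)[0],key=cv2.contourArea)[:,0]
print(q.min(0),q.max(0),cv2.minEnclosingCircle(cast(c,q,82)[:,:2].astype(np.float32)))
E
```

```text
[282 152] [345 212] ((531.9757080078125, 24.332122802734375), 29.831573486328125)
```

Emit:
{"api": "arm_command", "payload": {
  "series": [
    [[0,0,0,0.04,0],[0,0,0,0.08,0],[0,0,0,0.1,0],[0,0,0,0.11,0],[0,0,0,0.12,0],[0,0,0,0.12,0]]
  ]
}}

```text
time: 12.45
ee_pos: [530.1, 21.7, 118.2]
orientation: [-180.0, -0.0, 168.0]
ft_force: [0.5, -0.3, -0.8]
grip_width: 85.2
```

```bash
python3 g.py 530.5 21.6 53 168; python3 - <<'E'
from h import *
im,c,s=shot("wrist","w9")
E
```

```text
t 12.45 [530.1  21.7 118.2] [-1.7998e+02 -4.0000e-02  1.6796e+02] q6 -121.3 F [ 0.5 -0.3 -0.8] T [-0.02 -0.02  0.  ] w 85.2
[-0.0005  0.      0.0652 -0.04  ]
```

View pics/w9.png

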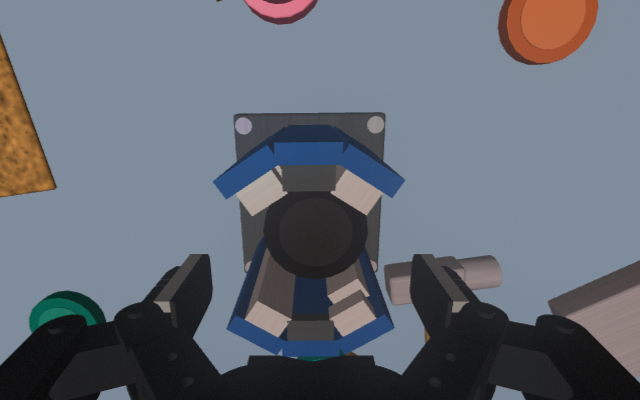

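View pics/c8.png

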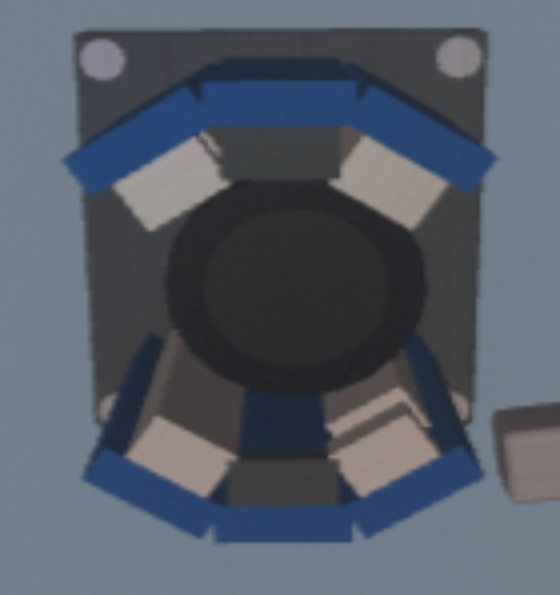

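The disc sits between the claws and both pads are lined up with the slots. Lowering into the slots and gripping.

Emit:
{"api": "arm_command", "payload": {
  "series": [
    [[0,0,0,0.015,0],[0,0,0,0.03,0],[0,0,0,0.045,0],[0,0,0,0.06,0],[0,0,0,0.065,0],[0,0,0,0.065,0]]
  ]
}}

```text
time: 13.1
ee_pos: [530.5, 21.7, 54.0]
orientation: [-180.0, 0.0, 168.0]
ft_force: [0.1, 0.0, -0.1]
grip_width: 85.6
```

Emit:
{"api": "arm_command", "payload": {
  "series": [
    [[0.2,0,0,0,0],[0.5,0,0,0,0],[1,0,0,0,0],[1,0,0,0,0],[1,0,0,0,0],[1,0,0,0,0]]
  ]
}}

```text
time: 13.7
ee_pos: [531.1, 21.9, 55.3]
orientation: [179.9, 0.1, 168.0]
ft_force: [-2.4, 1.5, 6.4]
grip_width: 58.1
```

```bash
python3 g.py 530.5 21.6 53 168; python3 - <<'E'
from h import *
im,c,s=shot("wrist","w10")
E
```

```text
t 13.7 [531.1  21.9  55.3] [1.7995e+02 1.4000e-01 1.6798e+02] q6 -121.3 F [-2.4  1.5  6.4] T [ 0.18  0.58 -0.05] w 58.1
[ 0.0005 -0.0004  0.0023 -0.02  ]
```

View pics/w10.png

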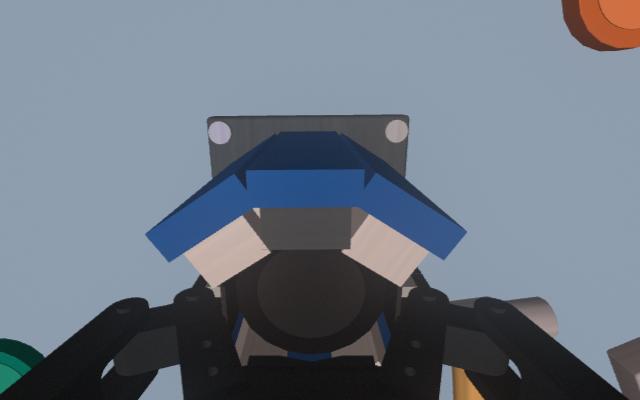

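Emit:
{"api": "arm_command", "payload": {
  "series": [
    [[1,0,0,-0.015,0],[1,0,0,-0.03,0],[1,0,0,-0.05,0],[1,0,0,-0.08,0],[1,0,0,-0.11,0],[1,0,0,-0.14,0],[1,0,0,-0.14,0]]
  ]
}}

```text
time: 14.45
ee_pos: [532.6, 21.9, 198.7]
orientation: [179.8, 0.5, 168.0]
ft_force: [2.1, 0.3, -0.3]
grip_width: 58.2
```

```bash
python3 g.py 521 -407 190 168; python3 - <<'E'
from h import *
im,c,s=shot("wrist","w11")
E
```

```text
t 14.45 [532.6  21.9 198.7] [179.82   0.49 167.98] q6 -121.3 F [ 2.1  0.3 -0.3] T [ 0.02 -0.07  0.01] w 58.2
[-0.0779 -0.4219  0.008  -0.02  ]
```

View pics/w11.png

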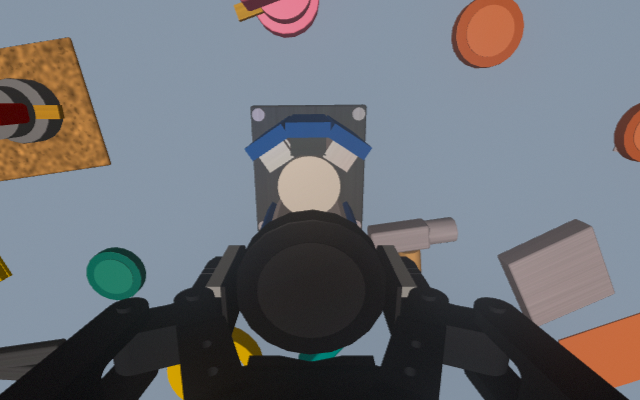

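The worn disc is held level and the white follower is visible below. Moving to the tray.

Emit:
{"api": "arm_command", "payload": {
  "series": [
    [[1,-0.008,-0.042,0,0],[1,-0.016,-0.084,0,0],[1,-0.023,-0.127,0,0],[1,-0.031,-0.169,0,0],[1,-0.039,-0.211,0,0],[1,-0.047,-0.253,0,0],[1,-0.055,-0.295,0,0],[1,-0.062,-0.338,0,0],[1,-0.07,-0.38,0,0],[1,-0.078,-0.422,0,0]]
  ]
}}

```text
time: 15.5
ee_pos: [517.6, -408.6, 192.1]
orientation: [179.9, -0.1, 167.9]
ft_force: [1.4, 0.9, -0.9]
grip_width: 57.7
```

Emit:
{"api": "arm_command", "payload": {
  "series": [
    [[1,0,0,0,0],[1,0,0,0,0],[1,0,0,0,0]]
  ]
}}

```text
time: 15.8
ee_pos: [518.2, -406.4, 192.8]
orientation: [180.0, -0.1, 168.0]
ft_force: [0.7, 1.1, -1.5]
grip_width: 58.0
```

```bash
python3 - <<'E'
from h import *
im,c,s=shot("wrist","w12")
im2,c2,_=shot("top","t12")
for i,cc in ((im,c),(im2,c2)):
  for q in blobs(i,(20,110,60),(34,255,255),900):
    w=cast(cc,q,10)[:,:2]; print(q.mean(0).round(),q.min(0),q.max(0),cv2.minAreaRect(w.astype(np.float32)))
E
python3 g.py 521 -407 60 168;
```

```text
[313. 167.] [222  88] [394 229] ((522.8948974609375, -406.09014892578125), (135.22998046875, 134.9730224609375), 6.6331610679626465)
[591. 315.] [532 271] [639 366] ((743.6015625, -128.34617614746094), (136.74742126464844, 98.31863403320312), 39.06287384033203)
[ 16. 191.] [  0 165] [ 36 215] ((472.3504638671875, -697.8500366210938), (37.58949279785156, 53.984378814697266), 73.17189025878906)
[374. 123.] [355 103] [394 143] ((744.3082275390625, -138.436767578125), (109.31863403320312, 104.82892608642578), 0.5586040019989014)
t 15.9 [ 518.6 -406.1  193.7] [ 1.7998e+02 -1.0000e-02  1.6803e+02] q6 -77.5 F [ 0.   0.6 -1.1] T [ 0.04  0.02 -0.02] w 58.1
[-0.0025 -0.0004  0.1337  0.03  ]
```

View pics/w12.png

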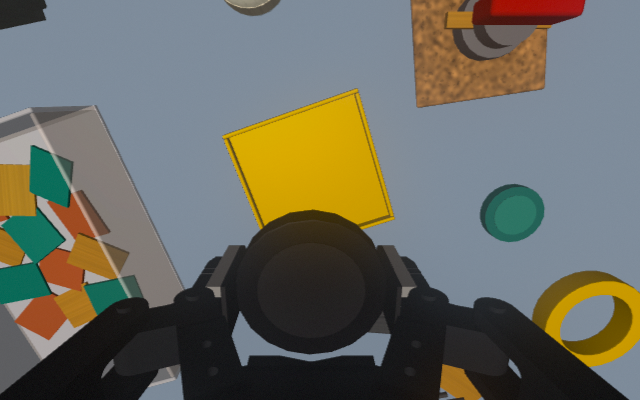

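The tray at (310,160) is turned about 19° from the tool, so I'll align and lower.

Emit:
{"api": "arm_command", "payload": {
  "series": [
    [[1,-0.003,0,0.03,-8],[1,-0.003,0,0.06,-16],[1,-0.003,0,0.1,-19],[1,-0.003,0,0.13,-19],[1,-0.003,0,0.15,-19],[1,-0.003,0,0.165,-19],[1,-0.003,0,0.175,-19],[1,-0.003,0,0.182,-19],[1,-0.003,0,0.185,-19],[1,-0.003,0,0.187,-19]]
  ]
}}

```text
time: 16.9
ee_pos: [521.7, -408.0, 7.2]
orientation: [-180.0, 0.0, -173.0]
ft_force: [0.9, -0.3, -0.6]
grip_width: 57.9
```

```bash
python3 g.py 521 -406 2 -173;  python3 - <<'E'
from h import *
im,c,s=shot("wrist","w13")
E
```

```text
t 16.9 [ 521.7 -408.     7.2] [-1.7996e+02  5.0000e-02 -1.7302e+02] q6 -58.5 F [ 0.9 -0.3 -0.6] T [-0.03  0.02 -0.01] w 57.9
[ 0.0005  0.0021  0.0052 -0.02  ]
```

View pics/w13.png

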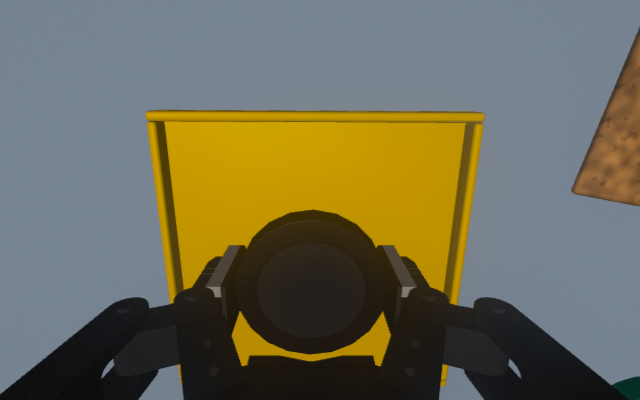

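The disc is centred in the tray. Lowering a few more mm.

Emit:
{"api": "arm_command", "payload": {
  "series": [
    [[1,0,0.002,0.003,0],[1,0,0.002,0.006,0],[1,0,0.002,0.007,0],[1,0,0.002,0.007,0]]
  ]
}}

```text
time: 17.35
ee_pos: [521.1, -405.9, -0.3]
orientation: [-180.0, 0.0, -173.0]
ft_force: [-0.1, 1.0, -1.8]
grip_width: 58.0
```

Emit:
{"api": "arm_command", "payload": {
  "series": [
    [[0.1,0,0,0,0],[0.1,0,0,0,0],[0.1,0,0,0,0],[0.1,0,0,0,0],[0.1,0,0,-0.01,0],[0.1,0,0,-0.04,0],[0.1,0,0,-0.08,0],[0,0,0,-0.12,0],[0,0,0,-0.16,0],[0,0,0,-0.19,0]]
  ]
}}

```text
time: 18.35
ee_pos: [521.4, -406.4, 194.0]
orientation: [-179.8, 0.2, -173.0]
ft_force: [1.4, -0.1, 0.2]
grip_width: 85.5
```

```bash
python3 g.py 441 205 190 -173;  python3 - <<'E'
from h import *
im,c,s=shot("wrist","w14")
im,c,s=shot("top","t14")
for q in blobs(im,(0,110,90),(14,255,255),200):
    w=cast(c,q,6)[:,:2]; (p,r)=cv2.minEnclosingCircle(w.astype(np.float32))
    if 20<r<35: print(q.mean(0).round(),np.round(p,1),round(r,1))
E
```

```text
t 18.35 [ 521.4 -406.4  194. ] [-179.83    0.18 -173.04] q6 -58.6 F [ 1.4 -0.1  0.2] T [-0.06 -0.08  0.03] w 85.5
[ 0.0057  0.6167  0.0021 -0.04  ]
[204. 248.] [401.7 312.9] 29.4
[244. 235.] [439.6 205.9] 29.1
[189. 188.] [561.5 357.9] 29.6
```

View pics/w14.png

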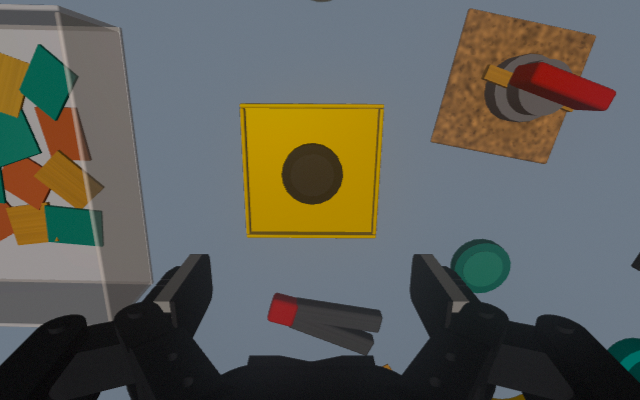

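View pics/t14.png

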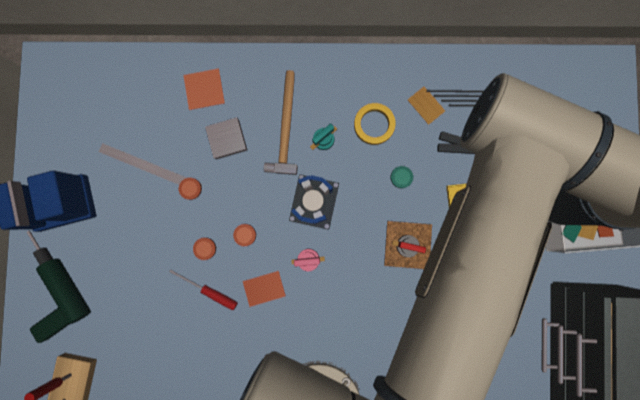

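The worn disc lies flat in the tray at (312,173). One blank has been knocked and is now at (402,313). Heading for the blank at (440,205).

Emit:
{"api": "arm_command", "payload": {
  "series": [
    [[0,0,0.047,0,4],[0,0,0.094,0,8],[0,0,0.141,0,12],[0,0,0.188,0,16],[0,0,0.235,0,19],[0,0,0.282,0,19],[0,0,0.329,0,19],[0,0,0.376,0,19],[0,0,0.423,0,19],[0,0,0.47,0,19]]
  ]
}}

```text
time: 19.45
ee_pos: [463.4, 62.3, 190.1]
orientation: [180.0, 0.0, 168.0]
ft_force: [1.2, -0.5, 0.1]
grip_width: 85.2
```

```bash
python3 g.py 440.5 205.5 190 168
```

```text
t 19.45 [463.4  62.3 190.1] [1.7998e+02 4.0000e-02 1.6795e+02] q6 -129.0 F [ 1.2 -0.5  0.1] T [ 0.02 -0.19  0.02] w 85.2
[ 5.230e-02  1.353e-01  1.000e-04 -5.000e-02]
```

Emit:
{"api": "arm_command", "payload": {
  "series": [
    [[0,0.017,0.045,0,0],[0,0.034,0.09,0,0],[0,0.052,0.135,0,0],[0,0.052,0.135,0,0],[0,0.052,0.135,0,0],[0,0.052,0.135,0,0]]
  ]
}}

```text
time: 20.05
ee_pos: [441.5, 202.8, 189.8]
orientation: [-180.0, 0.0, 167.9]
ft_force: [-0.8, -0.2, 0.6]
grip_width: 85.2
```

```bash
cat > d.py <<'E'
from h import *
import sys
im,c,s=shot("wrist",sys.argv[1])
for q in blobs(im,(3,100,60),(14,255,255),800):
    w=cast(c,q,12)[:,:2]; p,r=cv2.minEnclosingCircle(w.astype(np.float32))
    # top face only
    e=cv2.fitEllipse(q.reshape(-1,1,2).astype(np.float32))
    if r<40: print(q.mean(0).round(),q.min(0),q.max(0),"c",np.round(p,1),round(r,1),"ell@6",cast(c,[e[0]],6)[0].round(1))
E
python3 d.py w15;python3 g.py 440.5 205.5 190 168
```

```text
[416. 111.] [383  78] [448 144] c [403.9 310.2] 30.2 ell@6 [403.5 312.5   6. ]
[312. 174.] [282 144] [342 203] c [441.3 205.2] 29.8 ell@6 [441.9 204.9   6. ]
[477. 255.] [447 228] [506 282] c [562.2 353.7] 32.8 ell@6 [564.9 357.    6. ]
t 20.1 [441.6 202.5 189.8] [-180.      0.    167.88] q6 -145.3 F [ 0.6 -0.2  0.3] T [-0.07  0.01 -0.01] w 85.2
[ 0.0017  0.0027 -0.0002 -0.12  ]
```

View pics/w15.png

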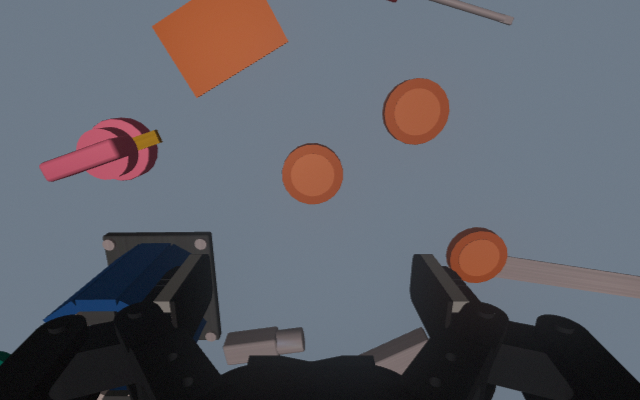

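Emit:
{"api": "arm_command", "payload": {
  "series": [
    [[0,0.001,0.0025,0.04,0],[0,0.001,0.0025,0.08,0],[0,0.001,0.0025,0.12,0],[0,0.001,0.0025,0.15,0],[0,0.001,0.0025,0.17,0],[0,0.001,0.0025,0.183,0],[0,0.001,0.0025,0.189,0],[0,0.001,0.0025,0.191,0],[0,0.001,0.0025,0.192,0],[0,0.001,0.0025,0.192,0]]
  ]
}}

```text
time: 21.1
ee_pos: [441.6, 206.3, -1.6]
orientation: [179.9, 0.1, 167.9]
ft_force: [-0.7, 0.3, 0.1]
grip_width: 85.7
```

Emit:
{"api": "arm_command", "payload": {
  "series": [
    [[0.2,0,0,0,0],[0.5,0,0,0,0],[1,0,0,0,0],[1,0,0,0,0],[1,0,0,0,0],[1,0,0,0,0]]
  ]
}}

```text
time: 21.7
ee_pos: [441.5, 206.5, -1.2]
orientation: [179.9, 0.1, 168.0]
ft_force: [-2.5, -1.3, 8.0]
grip_width: 57.3
```

```bash
python3 g.py 530.5 21.6 180 168;  python3 d.py w16
```

```text
t 21.7 [441.5 206.5  -1.2] [1.7995e+02 7.0000e-02 1.6799e+02] q6 -145.6 F [-2.5 -1.3  8. ] T [-0.34  0.75 -0.03] w 57.3
[-0.1257 -0.1622 -0.1812 -0.01  ]
[554. 126.] [468  49] [639 207] c [403.  308.8] 32.1 ell@6 [402.5 313.6   6. ]
[311. 267.] [243 201] [379 331] c [440.5 207.4] 31.2 ell@6 [442.1 207.1   6. ]
[76. 29.] [0 0] [178  97] c [333.2 150.9] 33.8 ell@6 [330.8 138.4   6. ]
```

View pics/w16.png

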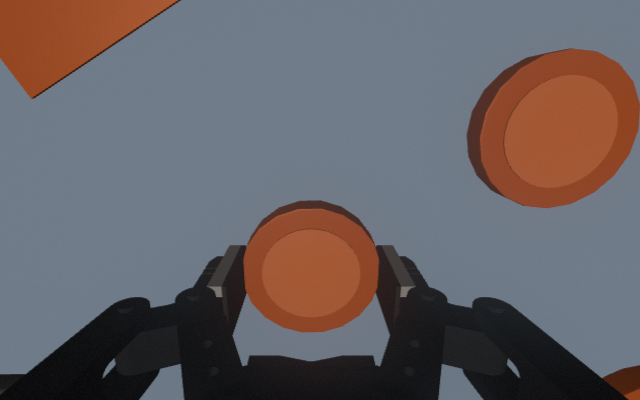

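The blank is gripped squarely. Lift and carry it to the magazine.

Emit:
{"api": "arm_command", "payload": {
  "series": [
    [[1,0,0,-0.03,0],[1,0,0,-0.08,0],[1,0,0,-0.13,0],[1,0,0,-0.18,0],[1,-0.03,-0.04,-0.18,0],[1,-0.06,-0.08,-0.18,0],[1,-0.095,-0.12,-0.18,0],[1,-0.126,-0.162,-0.18,0],[1,-0.126,-0.162,-0.18,0],[1,-0.126,-0.162,-0.18,0]]
  ]
}}

```text
time: 22.75
ee_pos: [530.5, 20.1, 177.2]
orientation: [-180.0, -0.1, 167.8]
ft_force: [-0.3, -0.2, -1.4]
grip_width: 56.9
```

```bash
python3 g.py 530.5 21.6 56 168;  python3 d.py w17
```

```text
t 22.75 [530.5  20.1 177.2] [-1.7999e+02 -6.0000e-02  1.6777e+02] q6 -121.3 F [-0.3 -0.2 -1.4] T [0.05 0.04 0.02] w 56.9
[ 2.000e-04  1.500e-03  1.212e-01 -2.300e-01]
```

View pics/w17.png

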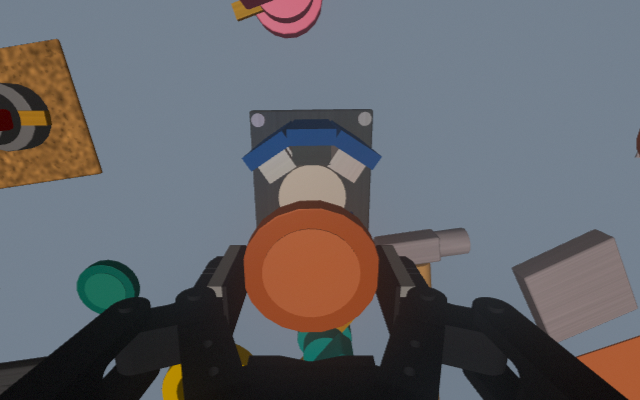

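Emit:
{"api": "arm_command", "payload": {
  "series": [
    [[1,0,0.001,0.02,0],[1,0,0.001,0.04,0],[1,0,0.001,0.05,0],[1,0,0.001,0.05,0],[1,0,0.001,0.05,0]]
  ]
}}

```text
time: 23.3
ee_pos: [531.0, 23.0, 128.4]
orientation: [180.0, 0.1, 168.0]
ft_force: [0.2, -0.2, -1.2]
grip_width: 57.3
```

```bash
python3 g.py 530.8 21.9 70.5 168
```

```text
t 23.3 [531.   23.  128.4] [1.8000e+02 6.0000e-02 1.6803e+02] q6 -121.4 F [ 0.2 -0.2 -1.2] T [-0.   -0.05 -0.02] w 57.3
[-0.     -0.0012  0.0579  0.03  ]
```

Emit:
{"api": "arm_command", "payload": {
  "series": [
    [[1,0,-0.0012,0.01,0],[1,0,-0.0012,0.02,0],[1,0,-0.0012,0.03,0],[1,0,-0.0012,0.04,0],[1,0,-0.0012,0.05,0],[1,0,-0.0012,0.056,0],[1,0,-0.0012,0.058,0],[1,0,-0.0012,0.058,0]]
  ]
}}

```text
time: 24.1
ee_pos: [530.6, 21.2, 69.6]
orientation: [-180.0, 0.0, 168.0]
ft_force: [-0.5, 0.1, -0.9]
grip_width: 57.2
```

```bash
python3 g.py 530.8 21.9 69 168;  python3 d.py w18
```

```text
t 24.1 [530.6  21.2  69.6] [-1.7999e+02  1.0000e-02  1.6795e+02] q6 -121.3 F [-0.5  0.1 -0.9] T [ 0.06 -0.05  0.03] w 57.2
[-0.0001  0.0008  0.0006 -0.05  ]
```

View pics/w18.png

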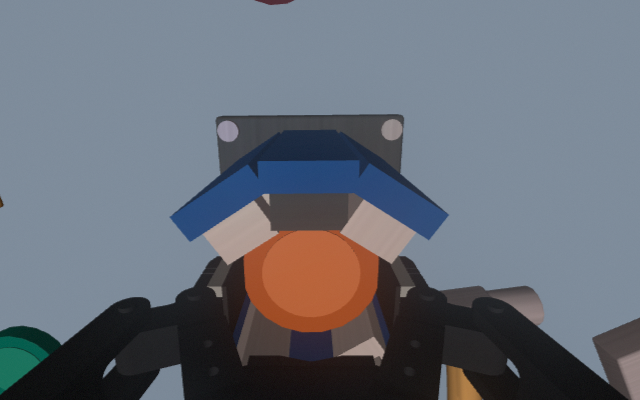

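In the well with no forces. Releasing and lifting out.

Emit:
{"api": "arm_command", "payload": {
  "series": [
    [[0.1,0,0,0,0],[0.1,0,0,0,0],[0.1,0,0,0,0],[0,0,0,0,0],[0,0,0,-0.02,0],[0,0,0,-0.05,0],[0,0,0,-0.08,0],[0,0,0,-0.12,0],[0,0,0,-0.12,0],[0,0,0,-0.12,0]]
  ]
}}

```text
time: 25.15
ee_pos: [530.9, 21.5, 190.7]
orientation: [179.9, 0.1, 167.9]
ft_force: [-1.1, -0.1, 0.2]
grip_width: 85.3
```

```bash
python3 g.py 403.5 312 190 168;  python3 d.py w19; python3 - <<'E'
from h import *
im,c,s=shot("top","t19")
for q in blobs(im,(0,110,90),(14,255,255),200):
    w=cast(c,q,6)[:,:2]; (p,r)=cv2.minEnclosingCircle(w.astype(np.float32))
    if 20<r<35: print(q.mean(0).round(),np.round(p,1),round(r,1))
E
```

```text
t 25.15 [530.9  21.5 190.7] [1.7991e+02 1.3000e-01 1.6795e+02] q6 -121.3 F [-1.1 -0.1  0.2] T [-0.01  0.06  0.04] w 85.3
[ 0.1853  0.2575  0.0007 -0.05  ]
[310. 195.] [272 160] [348 230] c [551.2  17.6] 38.3 ell@6 [553.   17.2   6. ]
[598. 176.] [ 608.4 -731.8] 27.8
[604. 227.] [ 473.8 -741.9] 30.6
```

View pics/w19.png

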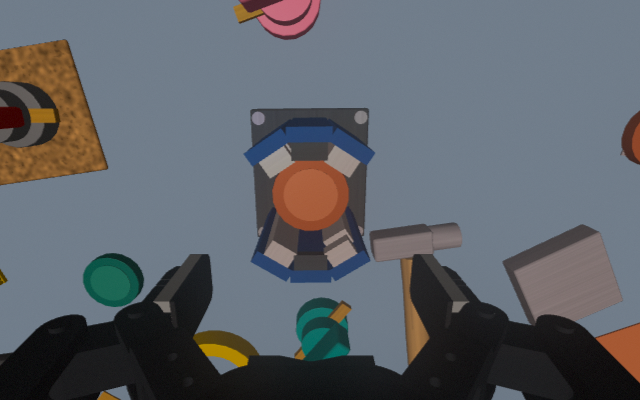

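The first blank lies flat in the well at (310,195). Next is blank A at (403.5,312).

Emit:
{"api": "arm_command", "payload": {
  "series": [
    [[0,0.023,0.032,0,0],[0,0.046,0.064,0,0],[0,0.069,0.096,0,0],[0,0.092,0.128,0,0],[0,0.116,0.16,0,0],[0,0.14,0.193,0,0],[0,0.163,0.225,0,0],[0,0.185,0.2575,0,0],[0,0.185,0.2575,0,0],[0,0.185,0.2575,0,0]]
  ]
}}

```text
time: 26.25
ee_pos: [402.5, 311.8, 188.4]
orientation: [-179.9, -0.1, 168.1]
ft_force: [-0.1, 0.3, -0.5]
grip_width: 85.3
```

```bash
python3 d.py w20; python3 g.py 403.5 312 190 168
```

```text
[310. 176.] [280 146] [340 206] c [403.6 311.6] 29.8 ell@6 [404.1 311.3   6. ]
[380. 306.] [354 281] [408 332] c [561.5 355.7] 32.5 ell@6 [565.1 356.4   6. ]
t 26.3 [402.9 311.2 188.7] [-1.7988e+02 -5.0000e-02  1.6798e+02] q6 -157.4 F [ 0.4 -1.2 -0.5] T [-0.03 -0.02 -0.02] w 85.2
[-0.0004  0.0009 -0.0013 -0.02  ]
```

View pics/w20.png

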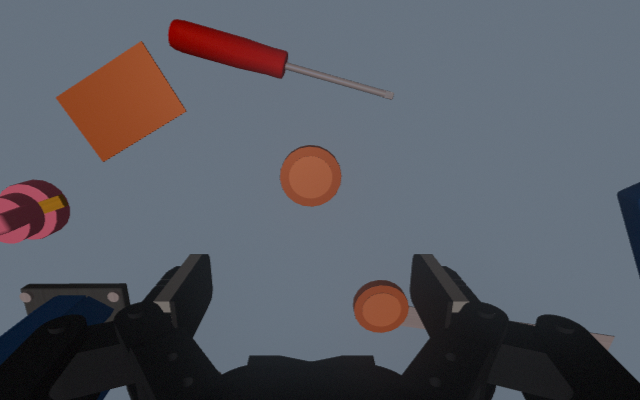

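The blank is centred at (310,176) and the screwdriver is clear. Descending and gripping.

Emit:
{"api": "arm_command", "payload": {
  "series": [
    [[0,-0.001,0.001,0.04,0],[0,-0.001,0.001,0.08,0],[0,-0.001,0.001,0.12,0],[0,-0.001,0.001,0.15,0],[0,-0.001,0.001,0.17,0],[0,-0.001,0.001,0.182,0],[0,-0.001,0.001,0.188,0],[0,-0.001,0.001,0.19,0],[0,-0.001,0.001,0.19,0]]
  ]
}}

```text
time: 27.2
ee_pos: [405.0, 312.7, 0.3]
orientation: [179.9, 0.0, 167.9]
ft_force: [0.2, -0.2, 0.6]
grip_width: 85.4
```

Emit:
{"api": "arm_command", "payload": {
  "series": [
    [[0.2,0,0,0,0],[0.5,0,0,0,0],[1,0,0,0,0],[1,0,0,0,0],[1,0,0,0,0],[1,0,0,0,0]]
  ]
}}

```text
time: 27.8
ee_pos: [405.0, 313.0, 1.2]
orientation: [179.9, 0.1, 168.0]
ft_force: [-1.7, -1.0, 7.6]
grip_width: 57.1
```

```bash
python3 g.py 530.8 21.9 180 168
```

```text
t 27.8 [405.  313.    1.2] [1.7991e+02 7.0000e-02 1.6799e+02] q6 -157.3 F [-1.7 -1.   7.6] T [-0.46  0.72  0.02] w 57.1
[-0.1839 -0.2583 -0.179  -0.01  ]
```

Emit:
{"api": "arm_command", "payload": {
  "series": [
    [[1,0,0,-0.03,0],[1,0,0,-0.08,0],[1,0,0,-0.13,0],[1,0,0,-0.18,0],[1,-0.025,-0.035,-0.18,0],[1,-0.05,-0.07,-0.18,0],[1,-0.075,-0.105,-0.18,0],[1,-0.1,-0.14,-0.18,0],[1,-0.125,-0.175,-0.18,0],[1,-0.15,-0.21,-0.18,0]]
  ]
}}

```text
time: 28.8
ee_pos: [507.6, 74.2, 180.1]
orientation: [180.0, 0.0, 168.0]
ft_force: [0.1, 0.8, -0.6]
grip_width: 56.4
```

```bash
python3 g.py 531.8 21.9 140 168
```

```text
t 28.8 [507.6  74.2 180.1] [1.7996e+02 2.0000e-02 1.6797e+02] q6 -127.8 F [ 0.1  0.8 -0.6] T [ 0.11 -0.17 -0.03] w 56.4
[-0.0346 -0.0462  0.04   -0.03  ]
```

Emit:
{"api": "arm_command", "payload": {
  "series": [
    [[1,-0.018,-0.025,0,0],[1,-0.034,-0.048,0,0],[1,-0.034,-0.048,0.02,0],[1,-0.034,-0.048,0.04,0],[1,-0.034,-0.048,0.04,0],[1,-0.034,-0.048,0.04,0]]
  ]
}}

```text
time: 29.4
ee_pos: [530.6, 21.7, 140.2]
orientation: [-180.0, 0.0, 168.0]
ft_force: [-0.2, 0.5, -0.7]
grip_width: 56.5
```

```bash
python3 d.py w21; python3 g.py 531.8 21.9 84 168
```

```text
t 29.45 [531.1  21.9 140.8] [1.7999e+02 9.0000e-02 1.6799e+02] q6 -121.3 F [-1.  -0.3 -0.7] T [ 0.08 -0.03  0.01] w 57.2
[-0.0006  0.0002  0.0568 -0.01  ]
```

View pics/w21.png

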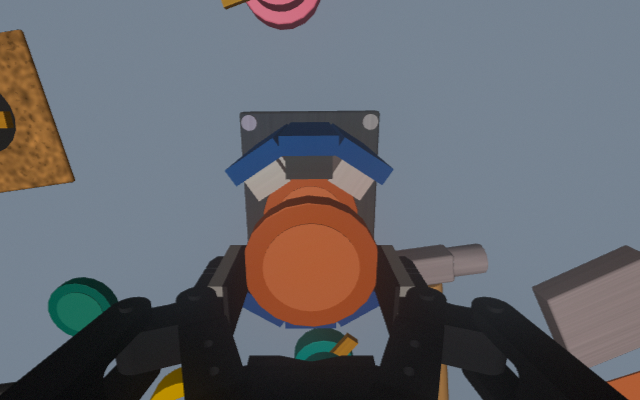

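Emit:
{"api": "arm_command", "payload": {
  "series": [
    [[1,-0.0005,0,0.012,0],[1,-0.0005,0,0.024,0],[1,-0.0005,0,0.034,0],[1,-0.0005,0,0.044,0],[1,-0.0005,0,0.052,0],[1,-0.0005,0,0.056,0],[1,-0.0005,0,0.056,0]]
  ]
}}

```text
time: 30.15
ee_pos: [530.9, 21.5, 83.6]
orientation: [-180.0, -0.0, 168.0]
ft_force: [-0.2, 0.3, -0.7]
grip_width: 56.8
```

```bash
python3 g.py 531.8 21.9 84 168
```

```text
t 30.15 [530.9  21.5  83.6] [-1.7997e+02 -2.0000e-02  1.6796e+02] q6 -121.3 F [-0.2  0.3 -0.7] T [ 0.03 -0.1  -0.02] w 56.8
[-0.0008  0.0006 -0.0004 -0.04  ]
```

Emit:
{"api": "arm_command", "payload": {
  "series": [
    [[0.1,0,0,0,0],[0.1,0,0,0,0],[0.1,0,0,0,0],[0,0,0,0,0],[0,0,0,-0.02,0],[0,0,0,-0.05,0],[0,0,0,-0.08,0],[0,0,0,-0.106,0],[0,0,0,-0.106,0],[0,0,0,-0.106,0]]
  ]
}}

```text
time: 31.15
ee_pos: [531.2, 21.8, 190.0]
orientation: [179.9, 0.1, 167.9]
ft_force: [0.0, 0.8, -1.1]
grip_width: 85.5
```

```bash
python3 d.py w22; python3 g.py 563 356.5 190 168
```

```text
t 31.2 [530.6  21.7 189.1] [ 1.7999e+02 -5.0000e-02  1.6794e+02] q6 -121.3 F [-0.1  0.9 -1.1] T [-0.01  0.03 -0.03] w 85.3
[ 0.0383  0.3342 -0.0009 -0.06  ]
```

View pics/w22.png

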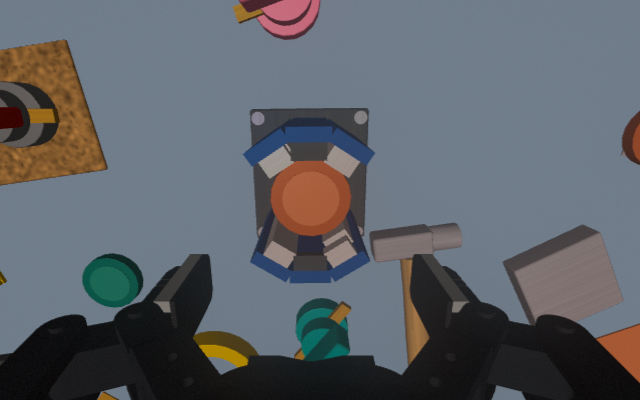

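The second blank is stacked flat. On to the third.

Emit:
{"api": "arm_command", "payload": {
  "series": [
    [[0,0.005,0.045,0,0],[0,0.01,0.09,0,0],[0,0.015,0.135,0,0],[0,0.02,0.18,0,0],[0,0.026,0.225,0,0],[0,0.031,0.27,0,0],[0,0.036,0.31,0,0],[0,0.038,0.334,0,0],[0,0.038,0.334,0,0],[0,0.038,0.334,0,0]]
  ]
}}

```text
time: 32.2
ee_pos: [563.0, 356.1, 187.8]
orientation: [-179.9, -0.1, 168.0]
ft_force: [-0.2, -0.3, 0.2]
grip_width: 85.6
```

```bash
python3 d.py w23; python3 g.py 563 356.5 190 168
```

```text
[311. 175.] [281 146] [341 205] c [563.8 356.4] 29.7 ell@6 [564.4 356.2   6. ]
t 32.25 [563.3 355.4 188.5] [-1.7989e+02 -7.0000e-02  1.6794e+02] q6 -147.7 F [ 0.3 -0.4 -0. ] T [-0.05 -0.06 -0.  ] w 85.4
[ 0.0005  0.001  -0.0015 -0.06  ]
```

View pics/w23.png

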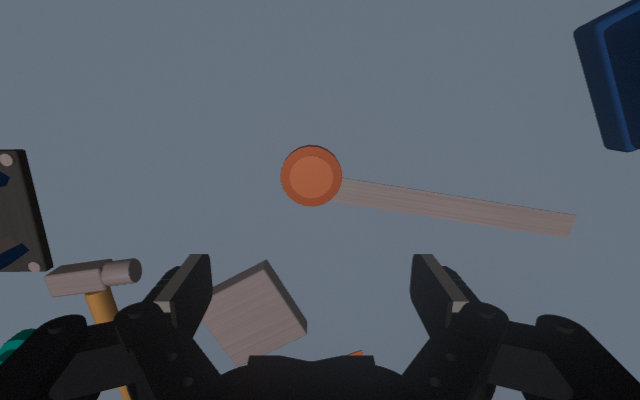

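The flat ruler runs right from the blank, under one finger. I'll turn 90° so the fingers close across it.

Emit:
{"api": "arm_command", "payload": {
  "series": [
    [[0,-0.0005,0.001,0,-8.5],[0,-0.0005,0.001,0,-17],[0,-0.0005,0.001,0,-25.5],[0,-0.0005,0.001,0,-34],[0,-0.0005,0.001,0,-42.5],[0,-0.0005,0.001,0,-51],[0,-0.0005,0.001,0,-59.5],[0,-0.0005,0.001,0,-68],[0,-0.0005,0.001,0,-76.5],[0,-0.0005,0.001,0,-85]]
  ]
}}

```text
time: 33.25
ee_pos: [564.4, 355.4, 189.9]
orientation: [180.0, -0.0, -106.8]
ft_force: [-0.2, -0.8, 0.6]
grip_width: 85.4
```

```bash
python3 d.py w24; python3 g.py 563.9 356.4 -0.5 -107
```

```text
[311. 174.] [282 144] [341 204] c [564.1 355.8] 30.0 ell@6 [564.3 356.3   6. ]
t 33.3 [564.4 355.5 189.9] [ 1.7999e+02 -1.0000e-02 -1.0636e+02] q6 -62.0 F [ 0.3  0.8 -0.1] T [-0.   -0.02  0.02] w 85.3
[-0.0008  0.0007  0.1904  0.64  ]
```

View pics/w24.png

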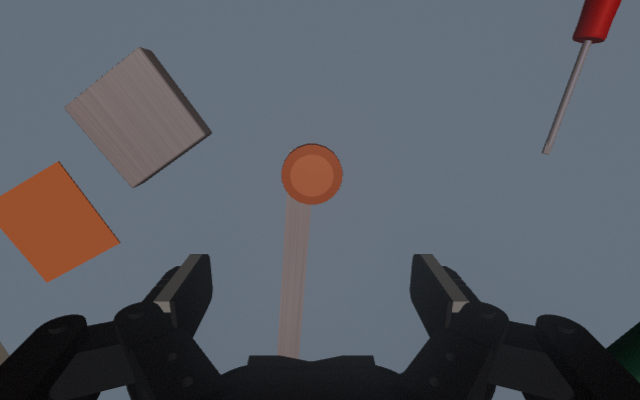

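The way is clear on both sides of the blank. Descend and grip.

Emit:
{"api": "arm_command", "payload": {
  "series": [
    [[0,-0.0005,0.0005,0.04,0],[0,-0.0005,0.0005,0.08,0],[0,-0.0005,0.0005,0.12,0],[0,-0.0005,0.0005,0.15,0],[0,-0.0005,0.0005,0.17,0],[0,-0.0005,0.0005,0.182,0],[0,-0.0005,0.0005,0.188,0],[0,-0.0005,0.0005,0.19,0],[0,-0.0005,0.0005,0.19,0]]
  ]
}}

```text
time: 34.2
ee_pos: [564.6, 357.9, 0.6]
orientation: [-179.9, 0.1, -107.1]
ft_force: [-0.1, 0.3, -0.8]
grip_width: 84.9
```

Emit:
{"api": "arm_command", "payload": {
  "series": [
    [[0.2,0,0,0,0],[0.5,0,0,0,0],[1,0,0,0,0],[1,0,0,0,0],[1,0,0,0,0],[1,0,0,0,0]]
  ]
}}

```text
time: 34.8
ee_pos: [564.9, 358.3, 1.5]
orientation: [-179.9, 0.1, -107.0]
ft_force: [-0.8, 0.5, 6.4]
grip_width: 56.6
```

```bash
python3 d.py w25; python3 g.py 531 22 180 -107
```

```text
[311. 258.] [244 192] [378 322] c [564.1 355. ] 31.1 ell@6 [564.3 356.4   6. ]
t 34.85 [564.8 358.3   1.5] [-1.7989e+02  1.2000e-01 -1.0703e+02] q6 -62.8 F [-0.1  0.1  5.3] T [-0.08  0.44  0.01] w 56.8
[ 0.3311 -0.0665 -0.1791 -0.03  ]
```

View pics/w25.png

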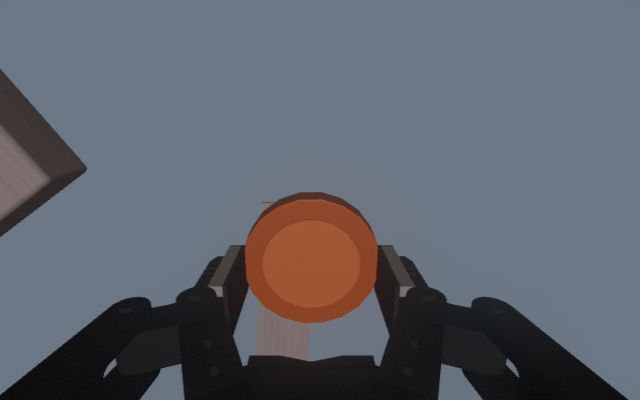

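Emit:
{"api": "arm_command", "payload": {
  "series": [
    [[1,0,0,-0.03,0],[1,0,0,-0.08,0],[1,0,0,-0.13,0],[1,0,0,-0.18,0],[1,0.045,-0.009,-0.18,7],[1,0.09,-0.018,-0.18,15],[1,0.135,-0.027,-0.18,23],[1,0.18,-0.036,-0.18,31],[1,0.225,-0.045,-0.18,39],[1,0.27,-0.054,-0.18,47]]
  ]
}}

```text
time: 35.85
ee_pos: [535.7, 82.0, 179.9]
orientation: [180.0, 0.0, -154.4]
ft_force: [1.1, 0.1, -0.4]
grip_width: 57.2
```

```bash
python3 g.py 532.6 21.7 180 168
```

```text
t 35.85 [535.7  82.  179.9] [ 1.7999e+02  2.0000e-02 -1.5437e+02] q6 -89.6 F [ 1.1  0.1 -0.4] T [-0.03 -0.11 -0.01] w 57.2
[ 2.890e-02 -5.310e-02 -1.000e-04  3.763e+01]
```

Emit:
{"api": "arm_command", "payload": {
  "series": [
    [[1,0.014,-0.026,0,8],[1,0.028,-0.053,0,16],[1,0.028,-0.053,0,24],[1,0.028,-0.053,0,32],[1,0.028,-0.053,0,37.6],[1,0.028,-0.053,0.02,37.6],[1,0.028,-0.053,0.04,37.6],[1,0.028,-0.053,0.04,37.6]]
  ]
}}

```text
time: 36.65
ee_pos: [532.3, 23.6, 137.0]
orientation: [-179.9, -0.3, 168.3]
ft_force: [-0.6, -0.2, -0.2]
grip_width: 56.7
```

```bash
python3 d.py w26; python3 g.py 532.6 21.7 97 168
```

```text
t 36.7 [533.5  23.6 138.9] [-1.7993e+02 -1.4000e-01  1.6834e+02] q6 -121.0 F [-0.5 -0.2 -0.7] T [-0.04 -0.04 -0.01] w 57.1
[ 0.0004 -0.0019  0.0419  0.34  ]
```

View pics/w26.png

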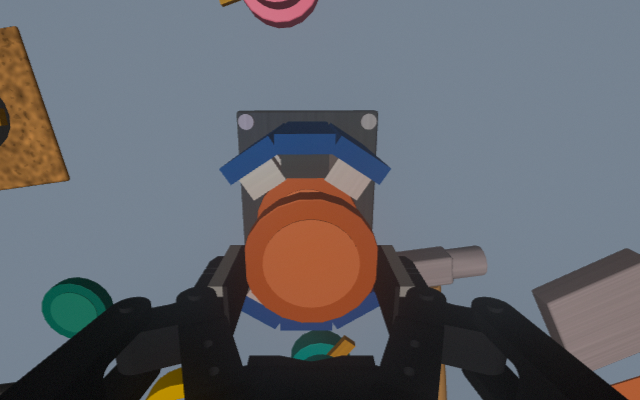

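Emit:
{"api": "arm_command", "payload": {
  "series": [
    [[1,0,-0.002,0.008,0.3],[1,0,-0.002,0.015,0.3],[1,0,-0.002,0.015,0.3],[1,0,-0.002,0.015,0.3]]
  ]
}}

```text
time: 37.1
ee_pos: [534.1, 21.8, 124.8]
orientation: [-180.0, 0.0, 168.1]
ft_force: [0.1, 0.1, -1.9]
grip_width: 56.7
```

```bash
python3 g.py 532.6 21.7 96.5 168
```

```text
t 37.1 [534.1  21.8 124.8] [-1.7999e+02  1.0000e-02  1.6805e+02] q6 -121.1 F [ 0.1  0.1 -1.9] T [-0.01 -0.05 -0.02] w 56.7
[ 0.0015 -0.0004  0.0283  0.05  ]
```

Emit:
{"api": "arm_command", "payload": {
  "series": [
    [[1,0.0015,0,0.006,0],[1,0.0015,0,0.012,0],[1,0.0015,0,0.018,0],[1,0.0015,0,0.024,0],[1,0.0015,0,0.028,0],[1,0.0015,0,0.028,0]]
  ]
}}

```text
time: 37.7
ee_pos: [532.5, 22.0, 96.0]
orientation: [-180.0, -0.0, 168.0]
ft_force: [0.8, -1.4, -1.6]
grip_width: 56.9
```

```bash
python3 d.py w27; python3 g.py 532.6 21.7 96.5 168
```

```text
t 37.75 [532.5  22.   96.3] [-1.7997e+02 -3.0000e-02  1.6805e+02] q6 -121.2 F [ 1.2 -1.1 -2.7] T [-0.51 -0.4  -0.03] w 56.8
[-0.0002 -0.0002 -0.0002  0.05  ]
```

View pics/w27.png

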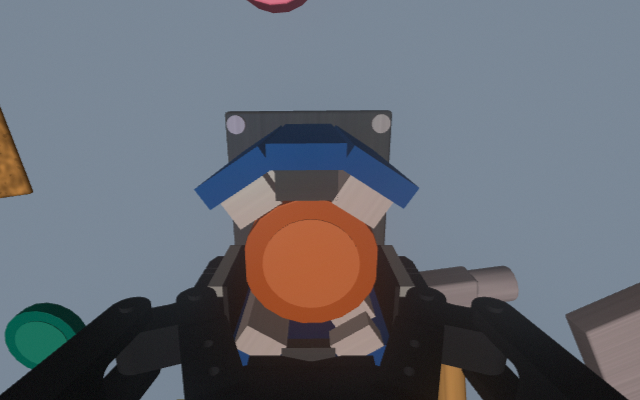

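Disc level in the well. Release and lift.

Emit:
{"api": "arm_command", "payload": {
  "series": [
    [[0.1,0,0,0,0],[0.1,0,0,0,0],[0.1,0,0,0,0],[0,0,0,0,0],[0,0,0,-0.02,0],[0,0,0,-0.05,0],[0,0,0,-0.09,0],[0,0,0,-0.13,0],[0,0,0,-0.13,0],[0,0,0,-0.13,0]]
  ]
}}

```text
time: 38.75
ee_pos: [532.9, 22.5, 227.6]
orientation: [179.9, 0.1, 168.0]
ft_force: [-0.3, -0.6, -0.8]
grip_width: 85.2
```

```bash
python3 d.py w28; python3 - <<'E'
from h import *
im,c,s=shot("scene","s28"); cv2.imwrite("pics/s28c.png",cv2.resize(im[170:290,250:400],None,fx=5,fy=5))
im,c,s=shot("top","t28")
E
python3 g.py 419.6 -229 226 -102
```

```text
t 38.9 [531.8  22.1 225.4] [-1.7995e+02 -1.3000e-01  1.6805e+02] q6 -121.2 F [-0.3  0.4 -0.5] T [-0.03  0.03 -0.  ] w 85.8
[ 5.780e-02 -2.689e-01 -2.000e-04 -8.995e+01]
```

View pics/w28.png

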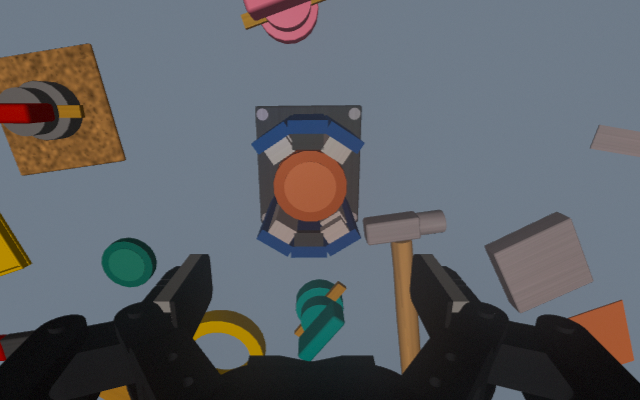

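View pics/s28c.png

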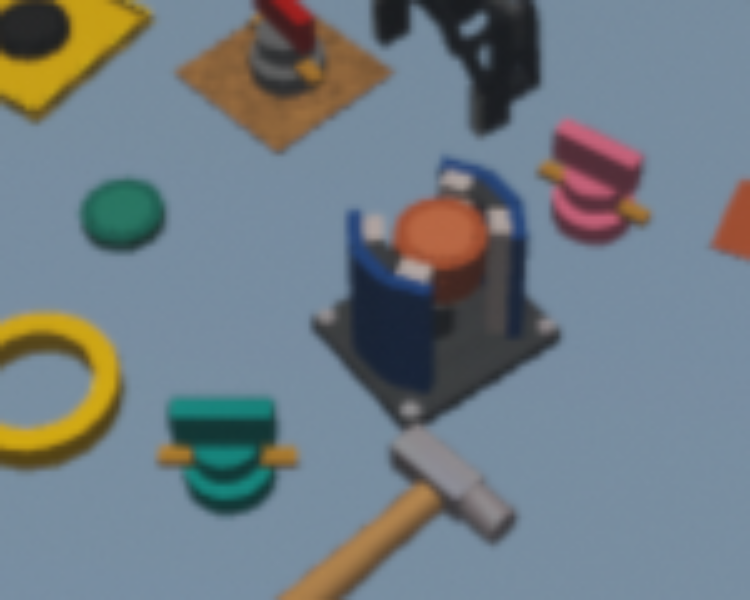

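View pics/t28.png

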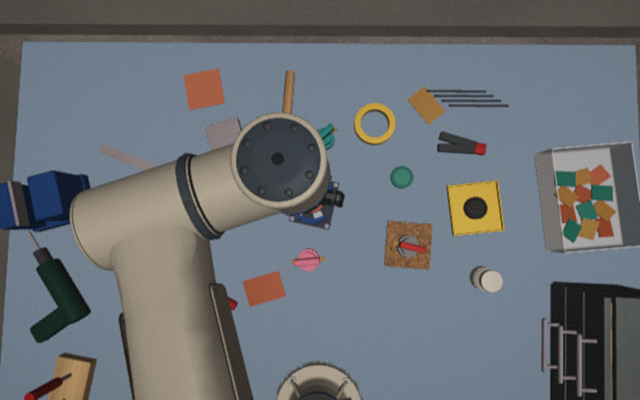

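Three blanks are stacked flat, the cap is still on the mat, and no other blank is on the bench. Fetching the cap.

Emit:
{"api": "arm_command", "payload": {
  "series": [
    [[0,0.006,-0.03,0,-8],[0,0.012,-0.06,0,-16],[0,0.018,-0.09,0,-24],[0,0.025,-0.12,0,-32],[0,0.032,-0.15,0,-40],[0,0.039,-0.18,0,-48],[0,0.045,-0.21,0,-56],[0,0.052,-0.24,0,-64],[0,0.058,-0.269,0,-72],[0,0.058,-0.269,0,-80]]
  ]
}}

```text
time: 39.9
ee_pos: [418.3, -231.2, 225.6]
orientation: [179.9, -0.1, -111.8]
ft_force: [0.8, 0.2, 0.3]
grip_width: 85.2
```

Emit:
{"api": "arm_command", "payload": {
  "series": [
    [[0,0,0,0,-8],[0,0,0,0,-10],[0,0,0,0,-10],[0,0,0,0,-10]]
  ]
}}

```text
time: 40.3
ee_pos: [419.8, -228.9, 226.0]
orientation: [179.9, 0.0, -102.0]
ft_force: [-0.3, 0.4, 0.1]
grip_width: 85.4
```

```bash
python3 - <<'E'
from h import *
im,c,s=shot("wrist","w29")
for q in blobs(im,(174,150,60),(5,255,255),300): 
    w=cast(c,q,80)[:,:2]; print(q.mean(0),cv2.minAreaRect(w.astype(np.float32)))
E
python3 g.py 419.6 -229 52 -102
```

```text
[311.30769231 180.78698225] ((419.1319885253906, -228.9078369140625), (65.11788940429688, 15.259751319885254), 77.54344940185547)
[11.16513761 32.20183486] ((623.060302734375, -394.9486083984375), (24.117097854614258, 20.773815155029297), 72.08561706542969)
t 40.35 [ 419.9 -228.9  226.1] [ 179.93   -0.   -102.01] q6 -2.2 F [-1.  -0.2 -0. ] T [-0.02 -0.1  -0.  ] w 85.4
[ 2.000e-04  1.000e-04  1.741e-01 -1.000e-02]
```

View pics/w29.png

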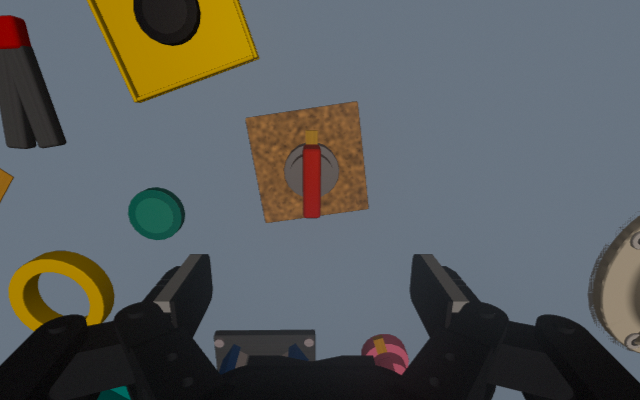

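The cap is unmoved, with its handle along the tool x. Descending and gripping.

Emit:
{"api": "arm_command", "payload": {
  "series": [
    [[0,0,0,0.04,0],[0,0,0,0.08,0],[0,0,0,0.12,0],[0,0,0,0.15,0],[0,0,0,0.165,0],[0,0,0,0.172,0],[0,0,0,0.175,0],[0,0,0,0.175,0]]
  ]
}}

```text
time: 41.15
ee_pos: [420.6, -229.1, 52.1]
orientation: [-180.0, -0.0, -101.9]
ft_force: [-0.4, -1.1, 0.2]
grip_width: 85.1
```

Emit:
{"api": "arm_command", "payload": {
  "series": [
    [[0.5,0,0,0,0],[1,0,0,0,0],[1,0,0,0,0],[1,0,0,0,0],[1,0,0,0,0],[1,0,0,0,0],[1,0,0,0,0],[1,0,0,0,0]]
  ]
}}

```text
time: 41.95
ee_pos: [420.1, -229.1, 51.8]
orientation: [-180.0, -0.0, -101.9]
ft_force: [-1.0, 0.3, 2.5]
grip_width: 15.2
```

```bash
python3 g.py 530.9 22 232 -102
```

```text
t 41.95 [ 420.1 -229.1   51.8] [-1.8000e+02 -1.0000e-02 -1.0195e+02] q6 -2.2 F [-1.   0.3  2.5] T [0.16 0.3  0.  ] w 15.2
[-0.2685 -0.0564 -0.1802  0.05  ]
```

Emit:
{"api": "arm_command", "payload": {
  "series": [
    [[1,0,0,-0.03,0],[1,0,0,-0.07,0],[1,0,0,-0.11,0],[1,0,0,-0.15,0],[1,0,0,-0.18,0],[1,-0.04,-0.0085,-0.18,0],[1,-0.08,-0.017,-0.18,0],[1,-0.12,-0.025,-0.18,0],[1,-0.16,-0.034,-0.18,0],[1,-0.2,-0.042,-0.18,0]]
  ]
}}

```text
time: 42.95
ee_pos: [502.7, -40.3, 231.0]
orientation: [179.9, 0.0, -102.0]
ft_force: [0.9, 0.1, -2.3]
grip_width: 15.1
```

Emit:
{"api": "arm_command", "payload": {
  "series": [
    [[1,-0.03,-0.006,0,0],[1,-0.055,-0.012,0,0],[1,-0.068,-0.0145,0,0],[1,-0.068,-0.0145,0,0],[1,-0.068,-0.0145,0,0],[1,-0.068,-0.0145,0,0]]
  ]
}}

```text
time: 43.55
ee_pos: [530.5, 20.6, 231.6]
orientation: [180.0, -0.0, -102.0]
ft_force: [-0.4, -0.3, -1.6]
grip_width: 15.1
```

```bash
python3 - <<'E'
from h import *
im,c,s=shot("wrist","w30")
E
python3 g.py 530.9 22 180 -102
```

```text
t 43.6 [530.5  20.6 231.7] [ 180.     -0.   -102.01] q6 -31.1 F [ 0.4 -0.1 -3.2] T [-0.01  0.04 -0.02] w 15.1
[-0.0014 -0.0001  0.0517 -0.01  ]
```

View pics/w30.png

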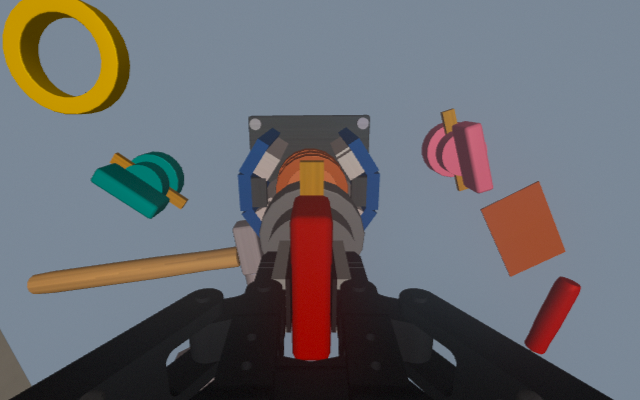

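The cap is over the stack with its lug in line with the slot. Lowering.

Emit:
{"api": "arm_command", "payload": {
  "series": [
    [[1,-0.0014,0,0.02,0],[1,-0.0014,0,0.04,0],[1,-0.0014,0,0.055,0],[1,-0.0014,0,0.063,0],[1,-0.0014,0,0.063,0],[1,-0.0014,0,0.063,0]]
  ]
}}

```text
time: 44.2
ee_pos: [531.6, 22.5, 169.5]
orientation: [-179.9, 0.0, -102.0]
ft_force: [0.1, -0.3, -2.4]
grip_width: 15.2
```

```bash
python3 g.py 530.9 22 123 -102
```

```text
t 44.2 [531.6  22.5 169.5] [-1.7993e+02  1.0000e-02 -1.0197e+02] q6 -31.3 F [ 0.1 -0.3 -2.4] T [0.04 0.04 0.01] w 15.2
[0.0007 0.0006 0.0465 0.03  ]
```

Emit:
{"api": "arm_command", "payload": {
  "series": [
    [[1,0.0005,0.0005,0.004,0],[1,0.0005,0.0005,0.008,0],[1,0.0005,0.0005,0.011,0],[1,0.0005,0.0005,0.014,0],[1,0.0005,0.0005,0.016,0],[1,0.0005,0.0005,0.018,0],[1,0.0005,0.0005,0.02,0],[1,0.0005,0.0005,0.022,0]]
  ]
}}

```text
time: 45.0
ee_pos: [530.7, 22.4, 147.1]
orientation: [-180.0, 0.0, -101.9]
ft_force: [-3.1, 0.0, 4.5]
grip_width: 14.9
```

```bash
python3 g.py 530.9 22 123 -102; python3 - <<'E'
from h import *
im,c,s=shot("wrist","w31")
E
```

```text
t 45.0 [530.7  22.4 147.1] [-179.96    0.   -101.94] q6 -31.3 F [-3.1  0.   4.5] T [0.08 0.99 0.02] w 14.9
[ 0.0004 -0.0003  0.0241  0.06  ]
```

View pics/w31.png

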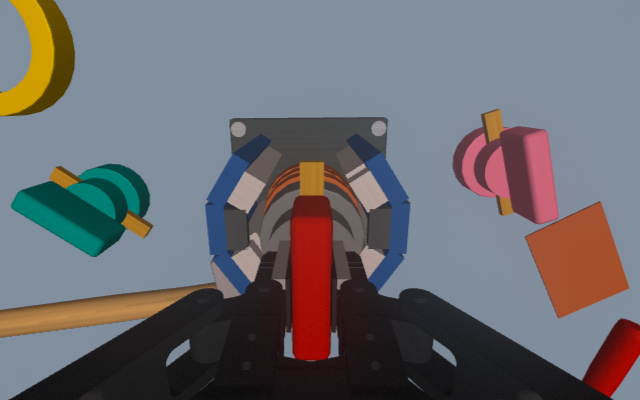

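The plug is inside the well and pressing on the stack. Pressing on.

Emit:
{"api": "arm_command", "payload": {
  "series": [
    [[1,0,0,0.003,0],[1,0,0,0.006,0],[1,0,0,0.009,0],[1,0,0,0.012,0],[1,0,0,0.015,0],[1,0,0,0.018,0],[1,0,0,0.02,0],[1,0,0,0.021,0],[1,0,0,0.021,0],[1,0,0,0.021,0]]
  ]
}}

```text
time: 46.05
ee_pos: [530.8, 22.4, 126.1]
orientation: [-180.0, 0.0, -101.9]
ft_force: [-3.3, 0.9, 6.8]
grip_width: 15.1
```

```bash
python3 g.py 530.9 22 123 -102; python3 - <<'E'
from h import *
im,c,s=shot("wrist","w32")
E
```

```text
t 46.05 [530.8  22.4 126.1] [-179.96    0.   -101.94] q6 -31.3 F [-3.3  0.9  6.8] T [ 0.24  1.22 -0.03] w 15.1
[ 0.0004 -0.0002  0.0031  0.06  ]
```

View pics/w32.png

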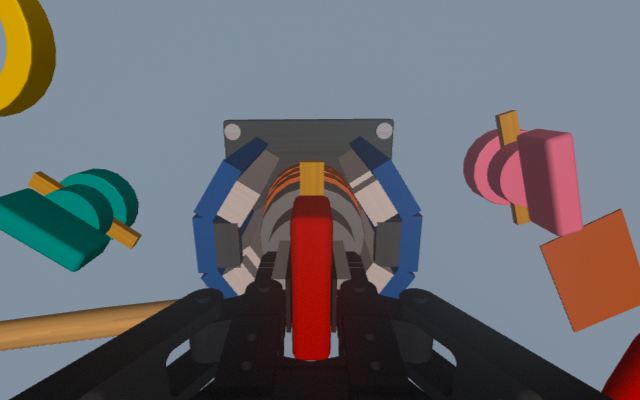

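Emit:
{"api": "arm_command", "payload": {
  "series": [
    [[1,0,0.001,0.002,0],[1,0,0.001,0.003,0],[1,0,0.001,0.003,0],[1,0,0.001,0.003,0]]
  ]
}}

```text
time: 46.5
ee_pos: [530.6, 22.5, 123.5]
orientation: [-179.9, 0.0, -101.9]
ft_force: [-3.1, -0.2, 6.6]
grip_width: 15.0
```

```bash
python3 g.py 530.9 22 123 -102; python3 - <<'E'
from h import *
im,c,s=shot("scene","s33");cv2.imwrite("pics/s33c.png",cv2.resize(im[170:290,250:400],None,fx=5,fy=5))
E
```

```text
t 46.5 [530.6  22.5 123.5] [-1.7986e+02  1.0000e-02 -1.0193e+02] q6 -31.3 F [-3.1 -0.2  6.6] T [-0.08  0.66 -0.02] w 15.0
[ 0.0004 -0.0004  0.0005  0.07  ]
```

View pics/s33c.png

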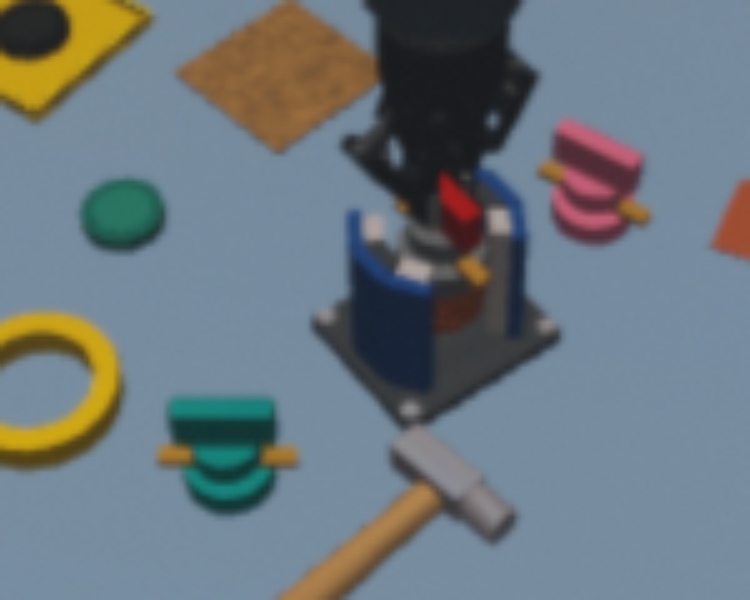

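```bash
python3 - <<'E'
from h import *
c=cam("scene")
a=np.array([530.7,22.2]);y=np.array([.208,.978])
for s in (1,-1):
  for z in (92,98,104): print(s,z,((proj(c,[*(a+s*43*y),z])[0]-[250,170])*5).round(1))
E
```

```text
1 92 [480.9 285.6]
1 98 [481.1 279.5]
1 104 [481.3 273.4]
-1 92 [399.4 202.3]
-1 98 [399.2 196.1]
-1 104 [399.1 189.9]
```

Emit:
{"api": "arm_command", "payload": {
  "series": [
    [[1,0,0,0.001,0],[1,0,0,0.001,6],[1,0,0,0.001,12],[1,0,0,0.001,18],[1,0,0,0.001,24],[1,0,0,0.001,30]]
  ]
}}

```text
time: 47.15
ee_pos: [531.5, 22.6, 123.0]
orientation: [-179.8, 0.2, -132.2]
ft_force: [0.1, 0.1, 6.6]
grip_width: 15.2
```

```bash
python3 g.py 530.9 22 123 168
```

```text
t 47.15 [531.5  22.6 123. ] [-1.7980e+02  1.6000e-01 -1.3215e+02] q6 -61.6 F [0.1 0.1 6.6] T [-0.19 -0.08  0.02] w 15.2
[ 9.000e-04  0.000e+00 -0.000e+00  5.985e+01]
```

Turning freely with no torque. Continuing to the detent.

Emit:
{"api": "arm_command", "payload": {
  "series": [
    [[1,0,0,0,8],[1,0,0,0,16],[1,0,0,0,24],[1,0,0,0,32],[1,0,0,0,40],[1,0,0,0,46],[1,0,0,0,51],[1,0,0,0,55],[1,0,0,0,55]]
  ]
}}

```text
time: 48.05
ee_pos: [531.8, 22.4, 123.2]
orientation: [-180.0, 0.3, 173.0]
ft_force: [1.4, -0.6, 7.1]
grip_width: 14.6
```

```bash
python3 g.py 530.9 22 123 168;python3 - <<'E'
from h import *
im,c,s=shot("wrist","w34")
E
```

```text
t 48.05 [531.8  22.4 123.2] [-180.      0.3   172.98] q6 -116.4 F [ 1.4 -0.6  7.1] T [-0.41 -0.24 -0.05] w 14.6
[ 9.00e-04 -5.00e-04  2.00e-04  4.98e+00]
```

View pics/w34.png

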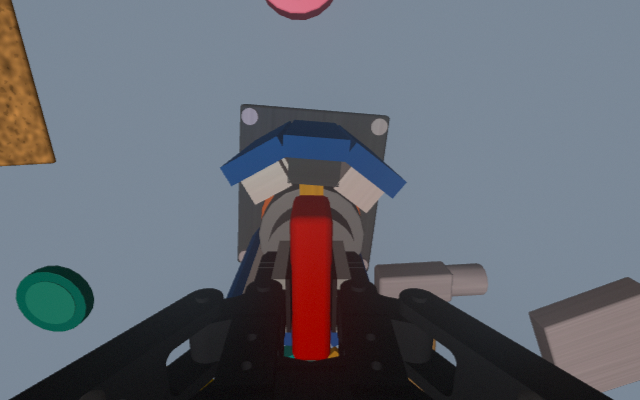

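Emit:
{"api": "arm_command", "payload": {
  "series": [
    [[1,0,0,0,3],[1,0,0,0,5],[1,0,0,0,5],[1,0,0,-0.002,5],[1,0,0,-0.004,5],[1,0,0,-0.006,5],[1,0,0,-0.007,5],[1,0,0,-0.007,5]]
  ]
}}

```text
time: 48.9
ee_pos: [531.6, 22.4, 129.5]
orientation: [180.0, 0.2, 168.1]
ft_force: [5.1, -1.4, 3.8]
grip_width: 15.5
```

```bash
python3 g.py 530.9 22 130 168
```

```text
t 48.9 [531.6  22.4 129.5] [179.98   0.25 168.08] q6 -121.3 F [ 5.1 -1.4  3.8] T [-0.92 -1.59  0.01] w 15.5
[ 0.0006 -0.0006 -0.0005  0.08  ]
```

It has risen to about 82 mm in the notch. Releasing.

Emit:
{"api": "arm_command", "payload": {
  "series": [
    [[0.7,0,0,0,0],[0.3,0,0,0,0],[0,0,0,0,0],[0,0,0,0,0],[0,0,0,0,0],[0,0,0,0,0]]
  ]
}}

```text
time: 49.5
ee_pos: [529.5, 22.7, 128.6]
orientation: [-180.0, -0.0, 168.1]
ft_force: [-0.2, 0.1, -0.0]
grip_width: 85.1
```

Emit:
{"api": "arm_command", "payload": {
  "series": [
    [[0,0,0,-0.03,0],[0,0,0,-0.06,0],[0,0,0,-0.1,0],[0,0,0,-0.13,0],[0,0,0,-0.13,0],[0,0,0,-0.13,0],[0,0,0,-0.13,0],[0,0,0,-0.13,0],[0,0,0,-0.13,0]]
  ]
}}

```text
time: 50.4
ee_pos: [529.3, 22.6, 257.7]
orientation: [-179.9, -0.1, 168.1]
ft_force: [-0.1, 0.2, -0.0]
grip_width: 85.6
```

```bash
python3 - <<'E'
from h import *
im,c,s=shot("wrist","w35")
print(s["ee_pos"],s["ft_force"],s["grip_width"])
for q in blobs(im,(174,150,60),(5,255,255),300):
    if abs(q.mean(0)[0]-311)<40 and 130<q.mean(0)[1]<280:
        for z in (154,158,162):
            w=cast(c,q,z)[:,:2]; print("handle",z,q.min(0),q.max(0),cv2.minAreaRect(w.astype(np.float32)))
im,c,s=shot("scene","s35");cv2.imwrite("pics/s35c.png",cv2.resize(im[170:290,250:400],None,fx=5,fy=5))
E
```

```text
[529.26657401  22.59421377 257.74448033] [-0.0801246   0.22678649 -0.01839367] 85.62705529037665
handle 154 [301 156] [321 240] ((531.809814453125, 23.14792251586914), (14.969075202941895, 66.80903625488281), 78.34963989257812)
handle 158 [301 156] [321 240] ((530.636474609375, 23.39340591430664), (14.726110458374023, 65.72463989257812), 78.34964752197266)
handle 162 [301 156] [321 240] ((529.463134765625, 23.638866424560547), (14.483149528503418, 64.64031982421875), 78.34964752197266)
```

View pics/w35.png

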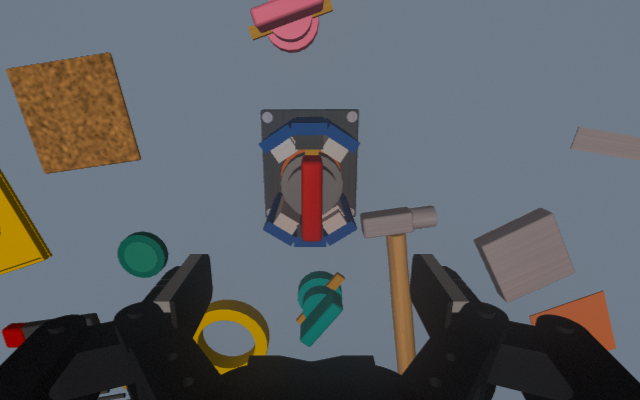

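View pics/s35c.png

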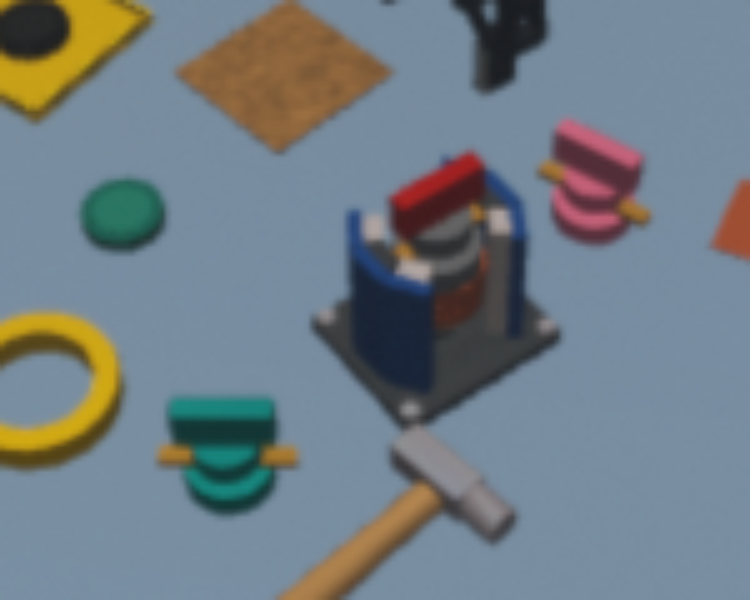

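Compare the handle and the bystanders with the first pictures.

```bash
python3 - <<'E'
from h import *
for n in ("scene0","s35"):
    im=cv2.imread(f"pics/{n}.png")
    for q in blobs(im,(174,140,60),(5,255,255),60):
        if 320<q.mean(0)[0]<352 and 195<q.mean(0)[1]<225: print(n,q.mean(0).round(2),q.min(0),q.max(0),np.round(cv2.minAreaRect(q.astype(np.float32)),1) if 0 else cv2.minAreaRect(q.astype(np.float32)))
a=cv2.imread("pics/scene0.png");b=cv2.imread("pics/s35.png")
cv2.imwrite("pics/diff.png",cv2.absdiff(a,b))
E
```

```text
scene0 [336.74 207.77] [328 201] [345 215] ((336.93780517578125, 207.53628540039062), (7.917972087860107, 19.50700569152832), 59.74356460571289)
s35 [337.26 208.21] [329 201] [345 216] ((337.2845764160156, 208.12307739257812), (7.938222408294678, 19.473453521728516), 60.2551155090332)
```

View pics/diff.png

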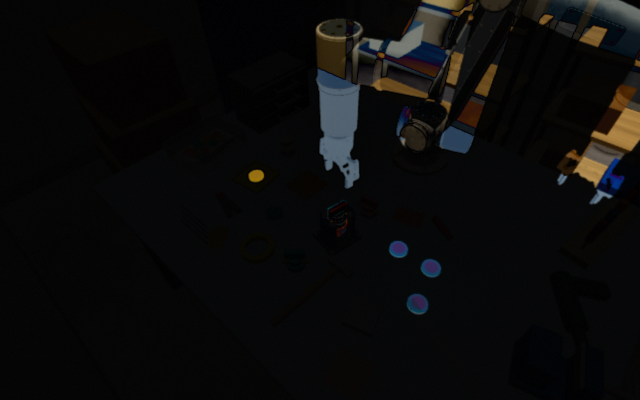

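```bash
python3 -c "
from station import arm
print(arm.finish_job()); print(arm.read_state()['time'])"
```

```text
the job is handed in; nothing more can be done
None
the job is handed in; nothing more can be done
```

The magazine is refilled and its cap locked, and I handed the job in at about 50 s. No verdict was reported.

**What I did**
- I unlocked the cap and stood it on the cork mat.
- I dropped the worn disc a few millimetres into the scrap tray, where it lay flat near the centre.
- I stacked three copper blanks, the only ones on the bench, in the magazine. One had been knocked about 30 mm aside during the run, so I measured its position again before picking it up.
- I then pressed the cap in, turned it a quarter turn clockwise and let it rise into the detent.

**Last checks**
- **Cap:** it is along the magazine's x axis within about 1° and upright, 1–2 mm off the axis. While still gripped, its underside was at about 82 mm. After release, the scene picture put the handle within about half a pixel of where it started, which agrees with that height.
- **Blanks and discs:** the blanks lay flat in the well before the cap went on. In the last wrist view the green disc is still on the bench.
- **Bystanders:** comparing the first and last scene pictures shows only the intended changes.
- **Disagreement:** the two cameras and the bolt-based estimates differed by up to about 3 mm. I worked from the handle position, since the forces during the turns confirmed it.

No check failed.

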